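Lock up the relief blocks for printing

TASK

Get the relief blocks locked up for printing: lay every wooden block that is on the table flat in the lock-up bed, picture up and square between the clamp bar and the far rail, and draw the locking pin out of the clamp bar and park it in the side notch of the bed. Then take the T-handled key from the tool block, find the hex socket in the clamp screw with it and turn it clockwise in quarter turns until the screw is fully home and the bar grips every block; put the key back standing in its hole in the tool block. Do not knock over the two ink bottles behind the bed.

Things in the scene. Friction and masses are not known exactly. Their poses are not given: they have to be found in the camera images.
- lockup_bed: Dark steel bed fixed on the table, 176 (x) x 300 (y) mm, base 10 mm thick. Origin: centre of underside; x from the screw housing towards the far rail, +y side carries the notched ear. Far rail's inner face at x = 70 mm, side rails' at y = +-135, all rails up to z = 28. Grey screw housing 62 x 66 mm at x = -51, y = 0, top z = 36. Blocks lie on the base between clamp bar and far rail.
- bed_floor (a point): Base plate top (bed z = 10 mm), middle of the space for the blocks (bed x = 37, y = 0), axes as the bed's. The space is 66 mm deep in x with the bar open (block 60 + 6), 270 mm wide in y. Blocks lie anywhere along y, their 60 mm side along x; four spread at 62 mm pitch leave 26 mm of finger room between them.
- clamp_bar: Bar 20 x 266 mm along the bed's y, cork-faced, top at bed z = 28 mm; its block face is 4 mm in front (+x) of its origin, which is the bed's when open and moves with it. The screw drives it 1.09 mm per rad to +x over spring washers: it meets the blocks at about 5.5 rad and presses with 15 to 20 N in all at the stop. A lug on its front holds the locking pin; with the pin in, it cannot close.
- clamp_screw (a joint): Turn of the clamp screw (rad): 0 = bar fully open (start), grows clockwise seen from above, stop at 7.8 (fully home). 0.12 N m of friction; stays where it is left.
- socket (a point): Centre of the mouth of the vertical hex socket in the clamp screw's steel head, level with the housing top (bed x = -51, y = 0, z = 36 mm). 17.6 mm across flats, 20 mm deep; two flats face along this point's x (repeats every 60 degrees); turns with the screw. The head, 36 mm across, is sunk flush in the housing.
- locking_pin: Loose steel pin, 66 mm, 60 g, at first in the bore of the clamp bar's lug, tip 2 mm above the table. Origin: the lower tip; z up to the knob. Shank 10 mm diameter, 26 mm long; collar 22 mm diameter at z = 26 to 30 (rests on the lug); knurled knob 17 mm diameter at z = 34 to 66.
- pin_collar (a point): Centre of the underside of the pin's collar, 26 mm above its tip.
- pin_bore (a point): Mouth of the pin's vertical bore (13 mm wide) in the lug of the open bar, bed x = -30, y = 100, z = 28 mm.
- pin_notch (a point): Where the collar's underside belongs when parked: top (bed z = 28 mm) of the U-shaped ear on the bed's +y side, bed x = -40, y = 164; axes as the bed's. Slot 13 mm wide, open towards +y: closed end 6.5 mm behind this point, open end 15 mm before it; ear 6 mm thick, free below. The pin goes in sideways, collar above the ear, and hangs by the collar.
- t_key: Loose T-handled key, 62 mm tall, 180 g, at first standing in the tool block. Origin: centre of its lower end, z up. Hex foot 16 mm across flats (two facing along x), 18 mm long, tapered tip; stop collar 30 mm diameter at z = 18 to 23; 16 mm stem; dark wooden cross handle 84 mm along y, 14 mm wide, z = 42 to 62. In the socket it has 12 degrees of play each way and stands by itself.
- tool_block: Fixed wooden block 140 (x) x 60 (y) x 36 mm. Origin: centre of underside. The key's hole is near its -x end; two gouges with light wooden handles (up to z = 91 mm) are fixed at x = 22 and 50 mm.
- key_hole (a point): Mouth of the key's round vertical hole on the tool block's top (z = 36 mm, x = -40 mm of the block), 25 mm wide, 24 mm deep. The key stands in it with its collar on the block.
- block_1: Relief block 60 (x) x 36 (y) x 23 mm (z), 90 g: plywood, grey lino face on top cut with two targets of rings. Origin: centre of its underside. May be absent.
- block_2: Relief block 60 (x) x 36 (y) x 23 mm (z), 90 g: plywood, grey lino face on top cut with a leaf. Origin: centre of its underside. May be absent.
- block_3: Relief block 60 (x) x 36 (y) x 23 mm (z), 90 g: plywood, grey lino face on top cut with wavy lines. Origin: centre of its underside. May be absent.
- block_4: Relief block 60 (x) x 36 (y) x 23 mm (z), 90 g: plywood, grey lino face on top cut with rows of diamonds. Origin: centre of its underside. May be absent.
- ink_bottle_round: Ink bottle (bystander), round, 45 mm across, 70 mm tall, behind the bed. Origin: centre of its underside.
- ink_bottle_square: Ink bottle (bystander), square, 46 mm across, 58 mm tall, behind the bed. Origin: centre of its underside.
Mind the look-alikes: they are no part of the job. Leave any pink look-alike of the t_key alone.

How it is judged:
By the outcome, as a careful person would: the job done as asked, in the order asked, and still so for the second after the job is handed in, with the robot touching nothing.
Of block_1, block_2, block_3, block_4 only 2 to 4 are there at a start; the rules pass over those that are not, and their reading is None.
At some moment in a run one of block_1, block_2, block_3, block_4 may be knocked a few centimetres aside while the robot is not near it.
It also fails if it takes over 208 s, if anything falls off the work surface, if the arm or the gripper's body presses on something with over 40 N, if the wrist force passes 120 N, or if a joint passes its speed limit or range.

ROBOT

A 7-joint arm with a two-finger parallel gripper is mounted at the origin on a cart in front of the work surface, level with it; the furniture and walls round the work are solid. World frame = base frame: x ahead of the robot, y to its left, z up, the work surface at z = 0. Lengths are in m, angles in rad, forces in N, time in s.
With the tool pointing down it reaches from about 0.425 to 0.95 m from the base axis. Payload 4.7 kg.
Tool frame: the origin (TCP) lies on the centre line of the jaws, within the pads' length; the fingertips stand robot.nose_length ahead of it and the grasp point (between the pads) lies 8 mm behind it (robot.nose_length is the distance from the TCP to the fingertips, in m); z points along the fingers, x is the direction in which the jaws open and shut, and the axes are right-handed (so a half turn about z gives the same grasp; the last joint's range is limited). The gripper opens to 85 mm and grips with 20 to 120 N. Pads are 22 mm wide; open, the fingers measure 114 mm over their backs; the gripper's body (76 mm by 85 mm) begins 54 mm behind the grasp point. The pads swing forward as they close: fully open they stand 13 mm farther back than shut.
Start: joints at [1.308, 0.469, -0.049, 1.532, 0.024, 1.141, -0.082], TCP at [0.156, -0.657, 0.242] pointing down, gripper open.
Joint ranges: [-2.59, 2.59], [-0.33, 1.99], [-1.39, 1.29], [0.1, 2.45], [-1.04, 4.18], [0.21, 1.99], [-2.66, 2.66]. Speed limits (rad/s): [2.57, 2.57, 3.14, 3.14, 3.14, 3.14, 3.14].

INTERFACE

Orientations are given as [roll, pitch, yaw] about the fixed x, y, z axes, in that order (R = Rz(yaw) Ry(pitch) Rx(roll)).
In Python, from plant import robot gives the robot as it stands. Calls block until the motion is done:
- robot.goto(position, orientation): joint-space move of the TCP to a pose.
- robot.move_straight(position, vel=0.15, attitude=None, contact_N=None): straight line of the TCP; attitude=None keeps the orientation; vel is the mean speed in m/s. With contact_N (N) it stops when the force on the tool has changed by that much, and returns True; else False.
- robot.move_joints(angles): joint-space move.
- robot.grip(opening, strength=None): opening from 0.0 (shut) to 1.0 (fully open); strength is the grip in N (None keeps the last); returns when the fingers have stopped.
- robot.sleep(seconds).
- robot.inverse_kinematics(position, orientation): joint angles nearest the present ones, or None.
- robot.sense(): the state.
- robot.grab_frame(name): name is "side" or "top" or "wrist"; returns a dict with "image" (400x640x3 uint8, red, green, blue), "range_z" (400x640 float32, m along the optical axis (not along the pixel's ray), 0 where there is no reading), "fx", "fy", "cx", "cy" (pixels), "R" (3x3) and "t" (3): a world point X has camera coordinates R X + t. Camera axes: x right, y down, z forward; pixel columns grow to the right and rows downward; lengths in m; the calibration is good to about 2 mm. A picture is of the moment at which its call begins.
A pose or a line that the arm cannot do raises robot.IKError and nothing moves.
- robot.close_job(): hands the job in, once; it reports no verdict.
The state is a dict: "t": time; "joint_pos": joint angles; "joint_velocities": joint speeds; "effort": joint torques, N m; "tcp_pos": TCP position; "tcp_rot": TCP orientation; "wrist_force": force on the tool from outside, world axes, zero at the start; "torque": the same for the moment, N m; "opening": opening from 0.0 (shut) to 1.0 (fully open).
Only numpy, scipy, OpenCV 4.12 (cv2) and the standard library are available. Lean on these libraries where they do the work, as an engineer would, in place of code of your own. Each camera call takes 0.05 s, during which the arm holds its last target.

## Working session

There is one attempt and no reset: what is moved stays moved. The work goes in short steps, each a Python script; the robot and the scene stay as the last script left them, time stands still between calls to the robot, and variables do not carry over. Pictures are saved under pics/ and viewed, and the job is handed in when it is done.

```bash
ls; mkdir -p pics
python3 - <<'E'
from plant import robot
import cv2,numpy as np,pickle
s=robot.sense(); print(s['t'],s['tcp_pos'],s['tcp_rot'],s['opening'],robot.nose_length)
for n in('top','side','wrist'):
    f=robot.grab_frame(n); pickle.dump(f,open(f'pics/{n}0.pkl','wb'))
    cv2.imwrite(f'pics/{n}0.png',f['image'][:,:,::-1]); print(n,f['fx'],f['cx'],f['cy'],-f['R'].T@f['t'],f['R'])
E
```

```text
pics
0.0 [ 0.15626958 -0.65607268  0.24125074] [ 3.14154433e+00  1.98421695e-03 -1.33699110e+00] 0.9991220472797141 0.011
top 450.5625767478883 318.4307661319454 197.7250190817497 [ 0.42417692 -0.02834238  1.24770851] [[ 0.01270379 -0.99985279 -0.01153289]
 [-0.99236948 -0.01119237 -0.12279069]
 [ 0.12264353  0.01300479 -0.99236558]]
side 361.7072509714161 315.438217181725 202.1716774377519 [ 0.55780012 -0.77738031  0.46622801] [[ 0.99982039 -0.00598057 -0.01798375]
 [-0.0186371  -0.48255044 -0.87566988]
 [-0.00344107  0.87584776 -0.48257523]]
wrist 343.44330384166415 318.9637479329945 197.44925983302176 [ 0.22165762 -0.64073219  0.37270625] [[ 0.23025232 -0.97313043 -0.00101658]
 [-0.93767252 -0.22214181  0.26725131]
 [-0.26029621 -0.06058202 -0.96362633]]
```

View pics/top0.png

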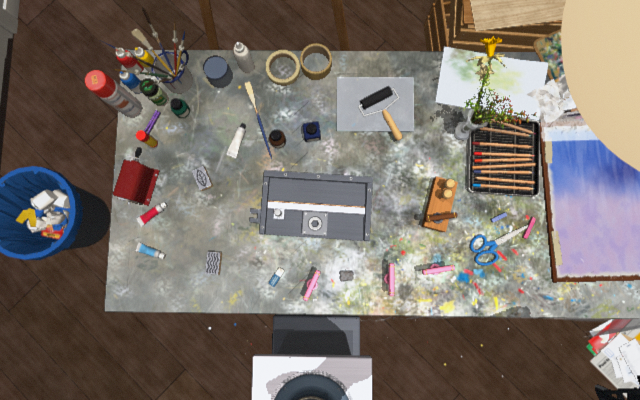

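View pics/side0.png

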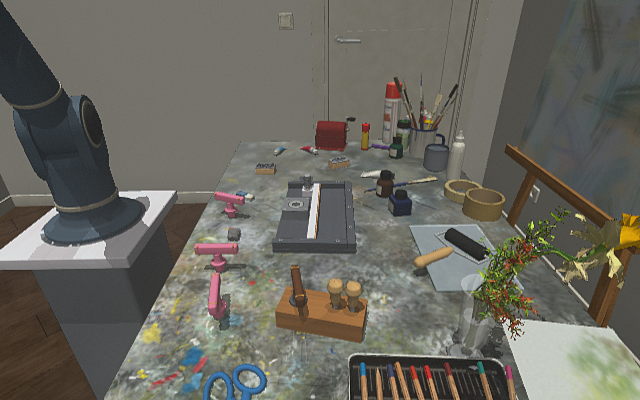

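Top view: bed at (316,205), tool block with dark key at (440,203). Block candidates are (203,178), (213,262) and a small grey thing at (346,275). The pink T-key look-alikes are at (311,283), (390,277) and (435,270). I'll zoom in to check.

Run:
```python
import cv2,numpy as np
a=cv2.imread('pics/top0.png')
c=cv2.resize(a[150:310,105:265],None,fx=2.5,fy=2.5,interpolation=cv2.INTER_CUBIC)
d=cv2.resize(a[150:310,250:410],None,fx=2.5,fy=2.5,interpolation=cv2.INTER_CUBIC)
cv2.imwrite('pics/z1.png',np.hstack([c,d]))
c=cv2.resize(a[160:300,400:540],None,fx=2.8,fy=2.8,interpolation=cv2.INTER_CUBIC)
b=cv2.imread('pics/side0.png')
d=cv2.resize(b[140:280,215:355],None,fx=2.8,fy=2.8,interpolation=cv2.INTER_CUBIC)
cv2.imwrite('pics/z2.png',np.hstack([c,d]))
```

```text
(no output)
```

View pics/z1.png

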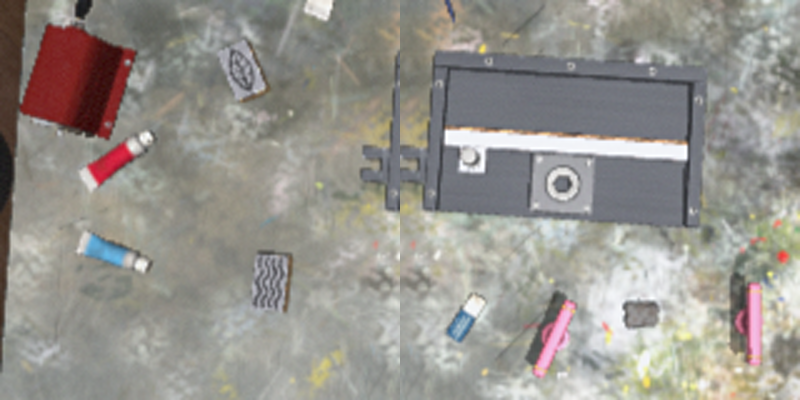

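View pics/z2.png

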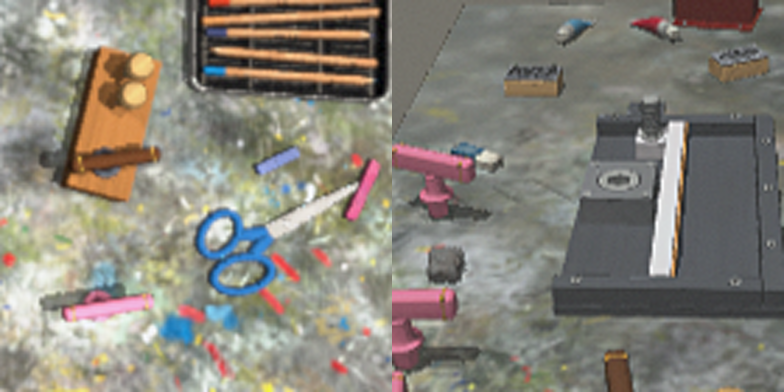

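Two wooden blocks are in view, both picture up: the leaf at (203,178) and the waves at (213,262). The dark lump at (346,275) is an eraser. Next I measure from the top view.

```bash
cat > h.py <<'E'
import numpy as np,cv2,pickle
from plant import robot
def cast(f,u,v,z):
    d=np.array([(u-f['cx'])/f['fx'],(v-f['cy'])/f['fy'],1.]); R=f['R']; o=-R.T@f['t']; w=R.T@d
    return o+w*(z-o[2])/w[2]
def proj(f,X):
    p=f['R']@np.asarray(X)+f['t']; return np.array([f['fx']*p[0]/p[2]+f['cx'],f['fy']*p[1]/p[2]+f['cy']])
def shot(cam,name):
    f=robot.grab_frame(cam); pickle.dump(f,open(f'pics/{name}.pkl','wb')); cv2.imwrite(f'pics/{name}.png',f['image'][:,:,::-1]); return f
def load(name): return pickle.load(open(f'pics/{name}.pkl','rb'))
def D(yaw): return [np.pi,0,yaw]
def wrap(a,p=np.pi): return (a+p/2)%p-p/2
E
python3 - <<'E'
from h import *
f=load('top0')
for n,u,v,z in [('leaf',203,178,.023),('wave',213,262,.023),('sock',315,223.5,.036),('pin',278,212,.068),('bedTL',264,172,.028),('bedTR',372,177,.028),('bedBL',262,234,.028),('bedBR',369,240,.028),('keyhandle',446,213.5,.08),('toolA',450,179,.036),('toolb',426,229,.036)]:
    print(n,cast(f,u,v,z).round(4))
w=load('wrist0')
E
```

```text
leaf [0.6268 0.3073 0.023 ]
wave [0.3976 0.27   0.023 ]
sock [ 0.5039 -0.0041  0.036 ]
pin [0.5309 0.093  0.068 ]
bedTL [0.6445 0.1383 0.028 ]
bedTR [ 0.6338 -0.1584  0.028 ]
bedBL [0.4743 0.139  0.028 ]
bedBR [ 0.4617 -0.15    0.028 ]
keyhandle [ 0.531  -0.3442  0.08  ]
toolA [ 0.6292 -0.369   0.036 ]
toolb [ 0.4927 -0.3018  0.036 ]
```

Run:
```python
from h import *
for p,y in [((.5,.08,.3),-1.57),((.5,.08,.3),1.57),((.57,.3,.3),-1.57),((.398,.27,.014),-1.57),((.398,.27,.014),1.57),((.53,.09,.05),0),((.53,.09,.05),3.14),((.53,-.344,.07),0),((.5,0,.08),-1.57),((.5,0,.08),0),((.5,0,.08),1.57),((.5,0,.08),3.1)]:
    q=robot.inverse_kinematics(list(p),D(y)); print(p,y,None if q is None else np.round(q,2))
robot.goto([.50,.12,.32],D(-1.57)); f=shot('wrist','w1'); print(robot.sense()['t'])
```

```text
(0.5, 0.08, 0.3) -1.57 [ 0.54  0.25 -0.93  1.81  0.22  1.18 -2.02]
(0.5, 0.08, 0.3) 1.57 [ 0.7   0.33 -1.16  1.81  0.33  1.22  1.01]
(0.57, 0.3, 0.3) -1.57 [ 0.19  0.66 -1.22  1.5   0.62  1.42 -2.62]
(0.398, 0.27, 0.014) -1.57 [-0.39  0.53 -0.37  2.15  0.37  0.52 -2.6 ]
(0.398, 0.27, 0.014) 1.57 [ 0.18  0.88 -1.19  2.12  1.07  0.95 -0.07]
(0.53, 0.09, 0.05) 0 [ 0.3   0.61 -0.72  1.99  0.58  0.75 -0.77]
(0.53, 0.09, 0.05) 3.14 [ 0.58  0.86 -1.18  1.98  0.97  1.02  2.06]
(0.53, -0.344, 0.07) 0 [ 0.81  0.62 -0.42  1.77  0.33  0.82  0.23]
(0.5, 0, 0.08) -1.57 [ 0.35  0.46 -0.54  2.07  0.36  0.7  -1.99]
(0.5, 0, 0.08) 0 [ 0.48  0.5  -0.71  2.06  0.48  0.74 -0.53]
(0.5, 0, 0.08) 1.57 [ 0.61  0.57 -0.9   2.05  0.63  0.81  0.9 ]
(0.5, 0, 0.08) 3.1 [ 0.78  0.73 -1.18  2.05  0.85  0.97  2.24]
3.1917
```

View pics/w1.png

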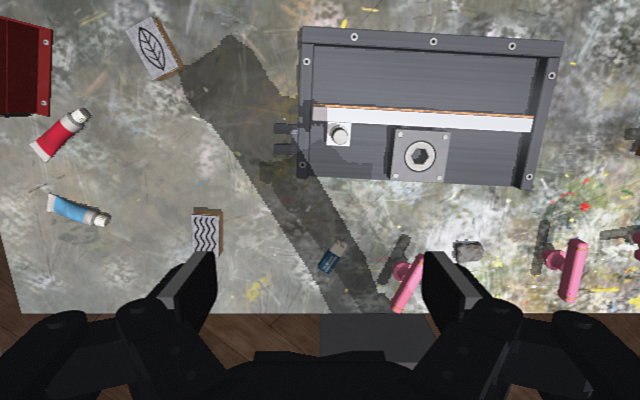

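The wrist view shows the leaf (153,48), the waves (205,232), the bed, the pin knob (338,133) and the socket (420,156). Next I use the range image as a height map and measure from that.

```bash
cat >> h.py <<'E'
def cloud(f):
    v,u=np.mgrid[0:400,0:640]; Z=f['range_z']
    P=np.stack([(u-f['cx'])/f['fx']*Z,(v-f['cy'])/f['fy']*Z,Z],-1)
    W=(P-f['t'])@f['R']; W[Z<=0]=np.nan; return W
def block(f,x,y,zt=.023,r=.06,tol=.006):
    W=cloud(f); m=(np.hypot(W[...,0]-x,W[...,1]-y)<r)&(abs(W[...,2]-zt)<tol)
    m=m.astype(np.uint8); n,l,s,c=cv2.connectedComponentsWithStats(m)
    k=1+np.argmax(s[1:,4]); mm=l==k
    c,_=cv2.findContours(mm.astype(np.uint8),cv2.RETR_EXTERNAL,cv2.CHAIN_APPROX_NONE); c=max(c,key=cv2.contourArea)[:,0,:]
    pts=np.array([cast(f,u,v,zt)[:2] for u,v in c]); R=cv2.minAreaRect((pts*1000).astype(np.float32))
    b=cv2.boxPoints(R)/1000; e1=b[1]-b[0]; e2=b[2]-b[1]
    L=e1 if np.linalg.norm(e1)>np.linalg.norm(e2) else e2
    return np.array(R[0])/1000,wrap(np.arctan2(L[1],L[0])),np.array(R[1]),np.nanmedian(W[...,2][mm])
E
python3 - <<'E'
from h import *
for n in('w1','top0'):
    f=load(n)
    for q in((.6268,.3073),(.3976,.27)): print(n,block(f,*q))
f=load('w1'); W=cloud(f)
for n,u,v in [('table',250,250),('rail',430,40),('floor',420,80),('bar',430,117),('housing',400,140),('knob',338,134)]: print(n,W[v,u].round(4))
print('sock',cast(f,420,156,.036))
im=f['image'][:,:,::-1]
cv2.imwrite('pics/w1b.png',cv2.resize(im[15:200,265:575],None,fx=2.5,fy=2.5,interpolation=cv2.INTER_CUBIC))
E
```

```text
w1 (array([0.62741254, 0.31108237]), np.float32(0.43504703), array([60.72125626, 37.29310989]), np.float64(0.02219881752273138))
w1 (array([0.39665808, 0.27110242]), np.float32(-0.0798955), array([37.16273499, 60.90560913]), np.float64(0.02223121072153467))
top0 (array([0.62805182, 0.31161411]), np.float32(0.43946755), array([60.94618225, 36.37559128]), np.float64(0.022035764831666572))
top0 (array([0.39624261, 0.27055737]), np.float32(-0.06889427), array([37.48078918, 59.54744339]), np.float64(0.022108796777215466))
table [0.3655 0.2171 0.0011]
rail [ 0.6349 -0.0069  0.0299]
floor [ 0.5933 -0.0046  0.0094]
bar [ 0.55   -0.015   0.0268]
housing [0.5237 0.0218 0.0367]
knob [0.5337 0.0978 0.0678]
sock [ 0.50428775 -0.00381435  0.036     ]
```

View pics/w1b.png

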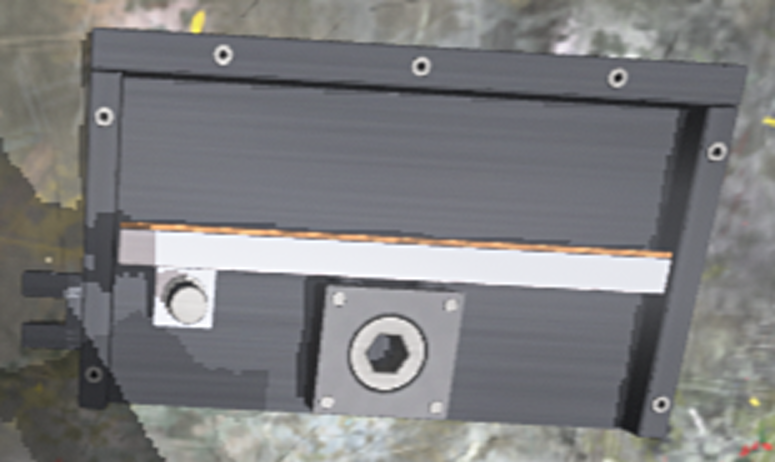

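Run:
```python
from h import *
f=load('w1'); g=lambda u,v,z: cast(f,265+u/2.5,15+v/2.5,z)
a=g(223,54,.028);b=g(617,78,.028);m=g(421,66,.028)
yaw=np.arctan2((a-b)[1],(a-b)[0])-np.pi/2; print('far rail',a,m,b,np.linalg.norm(a-b),'yaw',yaw)
hs=[g(338,299,.036),g(452,305,.036),g(327,402,.036),g(436,408,.036)]
print(np.array(hs).round(4),np.mean(hs,0))
s=g(387.5,353,.036); print('sock',s)
w=hs[0]-hs[1]; print(np.arctan2(w[1],w[0])-np.pi/2)
l=g(103,116,.028);l2=g(93,374,.028);r=g(717,151,.028);r2=g(661,404,.028)
print('side', l,l2,r,r2,[np.arctan2((p-q)[1],(p-q)[0]) for p,q in((l,l2),(r,r2))])
c,sn=np.cos(yaw),np.sin(yaw);R=np.array([[c,-sn],[sn,c]])
o=s[:2]-R@[-.051,0]; print('bed',o)
for n,p in [('rail mid',m),('pin',g(188,299,.068)),('l',l),('r',r),('l2',l2),('r2',r2)]: print(n,R.T@(p[:2]-o))
```

```text
far rail [0.63895673 0.07866509 0.028     ] [ 0.63375728 -0.01142175  0.028     ] [ 0.62852207 -0.10124979  0.028     ] 0.18021721293812487 yaw -0.05793284564029966
[[ 0.53    0.0218  0.036 ]
 [ 0.527  -0.0329  0.036 ]
 [ 0.4798  0.0242  0.036 ]
 [ 0.4767 -0.0299  0.036 ]] [ 0.50339279 -0.00422117  0.036     ]
sock [ 0.50404384 -0.00383298  0.036     ]
-0.05409579846158863
side [0.61283375 0.13330513 0.028     ] [0.4926622  0.13975373 0.028     ] [ 0.59696601 -0.15249848  0.028     ] [ 0.47671135 -0.14583523  0.028     ] [np.float64(-0.0536102699883183), np.float64(-0.05535289475537821)]
bed [ 0.55495828 -0.0067859 ]
rail mid [ 7.89352156e-02 -6.55758362e-05]
pin [-0.02778409  0.10076076]
l [0.04966704 0.14320702]
r [ 0.05037408 -0.14303585]
l2 [-0.07067628  0.14268682]
r2 [-0.07006464 -0.14334658]
```

```bash
cat >> h.py <<'E'
BYAW=-0.056; BO=np.array([.5548,-.0068])
def bed(x,y):
    c,s=np.cos(BYAW),np.sin(BYAW); return BO+np.array([c*x-s*y,s*x+c*y])
def pick_block(x,y,yaw,ty,zg=.013):
    tw=yaw+np.pi/2
    robot.grip(1.0,40)
    robot.goto([x,y,.11],D(tw)); robot.move_straight([x,y,zg],vel=.12)
    robot.grip(0.0,40); s=robot.sense(); print('grip op',s['opening'],s['tcp_pos'].round(4))
    robot.move_straight([x,y,.12],vel=.15); print('lifted op',robot.sense()['opening'],robot.sense()['wrist_force'].round(2))
def place_block(ty,zg=.013):
    p=bed(.037,ty); tw=BYAW+np.pi/2
    robot.goto([*p,.12],D(tw)); robot.move_straight([*p,.05],vel=.15)
    hit=robot.move_straight([*p,zg+.0105],vel=.05,contact_N=8)
    print('hit',hit,robot.sense()['tcp_pos'].round(4))
    robot.grip(0.62); robot.move_straight([*p,.12],vel=.2); print('t',robot.sense()['t'])
E
python3 - <<'E'
from h import *
f=shot('top','t1'); c,yw,sz,_=block(f,.6275,.311); print(c,yw,sz)
pick_block(c[0],c[1],float(yw),0); shot('side','s1')
E
```

```text
[0.64280493 0.31850671] -1.1451405 [27.9406395  36.27707672]
grip op 0.6009326067456295 [0.6403 0.325  0.0301]
lifted op 0.0009424918610056552 [ 0.34  0.22 -0.38]
```

View pics/s1.png

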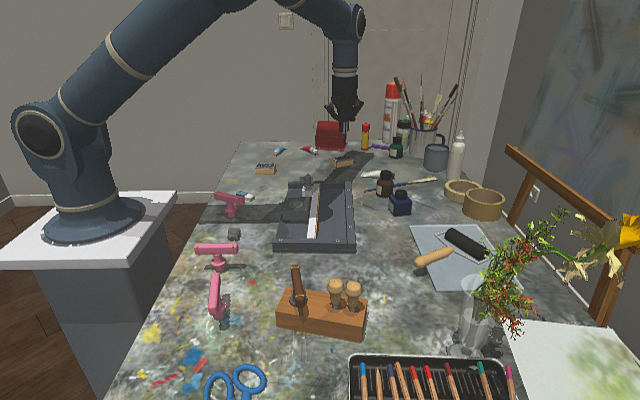

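The size was wrong (28x36) because the arm hid part of the block in the top view. The script should have rejected that measurement. The gripper came down off-target, touched the leaf block and closed on nothing. I'll look again and add a size check.

```bash
cat >> h.py <<'E'
def find(f,x,y,zt=.023,r=.06):
    c,yw,sz,z=block(f,x,y,zt,r); s=np.sort(sz)
    assert abs(s[0]-36)<3.5 and abs(s[1]-60)<3.5 and abs(z-zt)<.004,(c,yw,sz,z)
    return c,float(yw)
E
python3 - <<'E'
from h import *
print(robot.sense()['t'])
robot.goto([.56,.25,.30],D(1.7)); f=shot('wrist','w2'); print(robot.sense()['t'])
for q in((.6275,.311),(.3976,.27)):
    try: print(block(f,*q))
    except Exception as e: print(e)
E
```

```text
7.0583
8.4417
(array([0.6401571 , 0.32129147]), np.float32(0.38921165), array([61.1516037 , 35.60758972]), np.float64(0.02234699881106694))
(array([0.40284937, 0.27065408]), np.float32(-0.072261214), array([35.50597763, 46.97400284]), np.float64(0.022357825610894163))
```

View pics/w2.png

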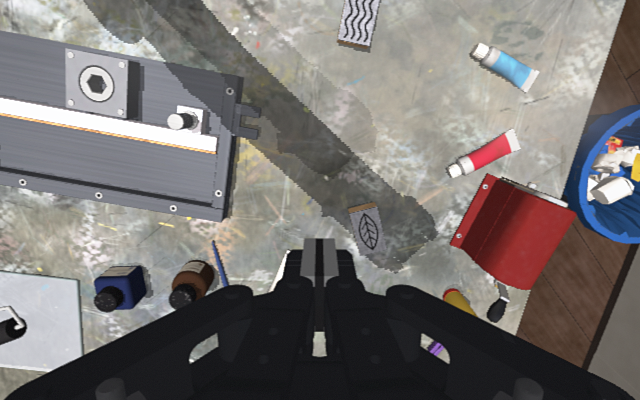

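The leaf block is still face up, at pixel (367,230), with a clean 61x36 reading. The red box is close by, with its corner at (453,243), so I'll use a narrower opening.

```bash
sed -i 's/robot.grip(1.0,40)/robot.grip(0.72,40)/' h.py
python3 - <<'E'
from h import *
f=load('w2'); W=cloud(f); m=(f['image'][...,0]>110)&(f['image'][...,1]<60)&(W[...,2]>.01)&(W[...,0]>.5)
p=W[m]; c=np.array([.6402,.3213]); d=np.hypot(*(p[:,:2]-c).T); i=d.argmin(); print('nearest red',p[i],d[i])
f=shot('wrist','w3'); c,yw=find(f,.64,.321); print(c,yw)
pick_block(c[0],c[1],yw,0,.013)
E
```

```text
nearest red [0.64948887 0.45208334 0.0785449 ] 0.131112800237248
[0.64017682 0.32122443] 0.3864227533340454
grip op 0.41416791369745054 [0.6407 0.3217 0.0142]
lifted op 0.41140788410834245 [-0.1   0.12 -1.41]
```

Run:
```python
from h import *
place_block(.042); 
robot.goto([.50,.14,.32],D(1.5)); f=shot('wrist','w4'); print(robot.sense()['t'])
p=bed(.037,.042);print(p)
for q,z in(((.3976,.27),.023),(tuple(p),.033)):
    print(block(f,*q,zt=z))
```

```text
hit True [0.5937 0.0326 0.0239]
t 15.375
16.3917
[0.59409277 0.03306324]
(array([0.39586905, 0.26994073]), np.float32(-0.074721694), array([37.11961365, 58.6467514 ]), np.float64(0.02235384752410903))
(array([0.58852002, 0.03259987]), np.float32(-0.058823824), array([36.60369873, 51.32617188]), np.float64(0.03241450105449695))
```

View pics/w4.png

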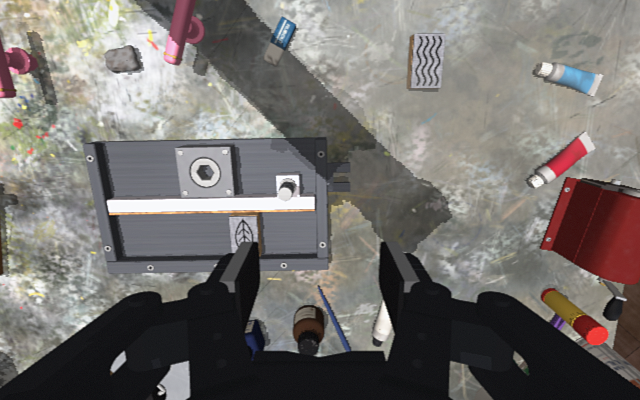

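The leaf block lies in the bed at (243,233), partly hidden by a finger. The waves block at (427,60) is fully visible, so I pick it next.

Run:
```python
from h import *
f=shot('wrist','w5'); c,yw=find(f,.396,.27); print(c,yw)
pick_block(c[0],c[1],yw,0,.013)
s=robot.sense()
if .36<s['opening']<.46:
    place_block(-.042)
    robot.goto([.50,.0,.32],D(-1.57)); f=shot('wrist','w6'); print(robot.sense()['t'])
    for y in(.042,-.042):
        p=bed(.037,y); print(p,block(f,*p,zt=.033))
```

```text
[0.39581439 0.27000262] -0.07289552688598633
grip op 0.41203282742212965 [0.3963 0.2704 0.0137]
lifted op 0.4151312068960126 [-0.49  0.58 -1.26]
hit True [ 0.5889 -0.0512  0.0236]
t 23.4167
25.7583
[0.59409277 0.03306324] (array([0.5944881 , 0.03235593]), np.float32(-0.058268666), array([35.80719376, 59.46779251]), np.float64(0.0323985389882337))
[ 0.58939123 -0.05080508] (array([ 0.5705603 , -0.04149561]), np.float32(0.4062146), array([90.62162781, 86.81173706]), np.float64(0.03176676809936965))
```

```bash
ls pics/w6.png
```

```text
pics/w6.png
```

View pics/w6.png

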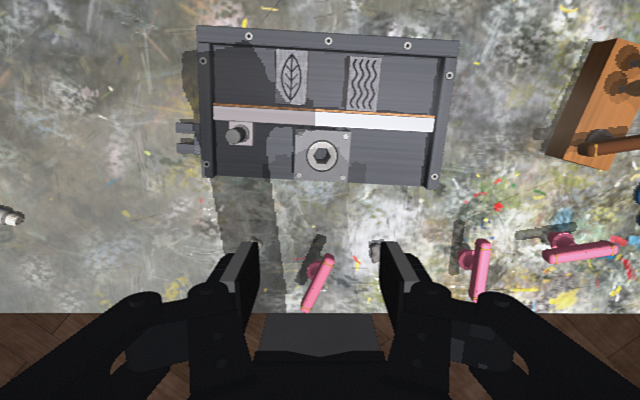

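Both blocks sit square in the bed, leaf at (292,77) and waves at (364,83). The pin knob is at (237,133). Before pulling the pin I check the ear slot position.

Run:
```python
from h import *
f=load('w6'); im=f['image'][:,:,::-1].copy()
for p,z in((bed(-.04,.164),.028),(bed(-.03,.1),.068),(bed(-.04,.179),.028),(bed(-.051,0),.036)): print(proj(f,[*p,z]).round(1))
W=cloud(f); v,u=np.mgrid[0:400,0:640]
m=(abs(W[...,2]-.068)<.004)&(np.hypot(W[...,0]-.53,W[...,1]-.09)<.03); ct=np.array([u[m].mean(),v[m].mean()]); print('knob',ct,cast(f,*ct,.068),bed(-.03,.1))
cv2.imwrite('pics/w6b.png',cv2.resize(im[100:200,165:365],None,fx=4,fy=4,interpolation=cv2.INTER_CUBIC))
```

```text
[188.2 138.7]
[232.8 136.6]
[175.8 138. ]
[322.  156.1]
knob [232.4516129  136.17741935] [0.53085672 0.09507724 0.068     ] [0.5304441  0.09472236]
```

View pics/w6b.png

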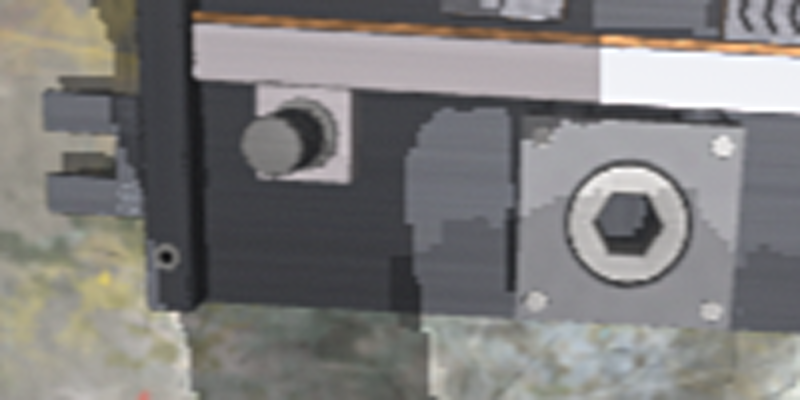

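Slot and socket agree with the bed fit to within about 0.6 mm in +x, so I'll apply that correction. Now the pin.

```bash
sed -i 's/BO=np.array(\[.5548/BO=np.array([.5553/' h.py
python3 - <<'E'
from h import *
p=[.5309,.0951]; y=BYAW
robot.grip(0.5,60); robot.goto([*p,.13],D(y)); robot.move_straight([*p,.075],vel=.15)
h=robot.move_straight([*p,.047],vel=.06,contact_N=8); print(h,robot.sense()['tcp_pos'])
robot.grip(0,60); s=robot.sense(); print(s['opening'],s['tcp_pos'],s['wrist_force'])
robot.move_straight([*p,.095],vel=.08); s=robot.sense(); print(s['opening'],s['tcp_pos'],s['wrist_force'],s['t'])
shot('side','s2')
f=load('s2') ; c=proj(f,[*p,.08]).astype(int)
cv2.imwrite('pics/s2b.png',cv2.resize(f['image'][c[1]-50:c[1]+50,c[0]-75:c[0]+75,::-1],None,fx=4,fy=4,interpolation=cv2.INTER_CUBIC))
E
```

```text
False [0.53082083 0.0952233  0.04677214]
0.17872301295953374 [0.53114881 0.09521378 0.04733371] [-0.04364754 -0.07443791  1.19335721]
0.1805094827827271 [0.53070692 0.09479948 0.09494541] [ 0.70272928 -0.22985924 -1.12885392] 29.2583
```

View pics/s2b.png

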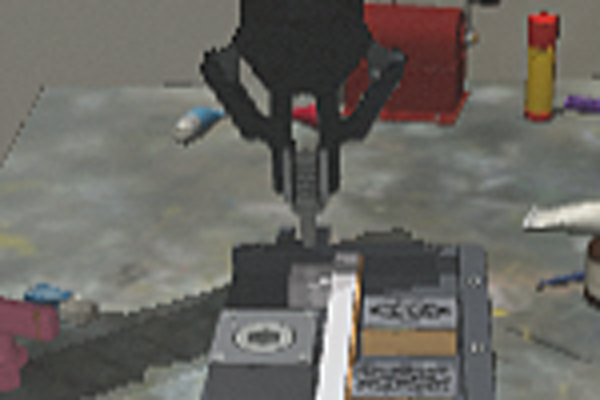

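Run:
```python
from h import *
a=bed(-.04,.205); b=bed(-.04,.1645)
robot.move_straight([*a,.095],vel=.15)
robot.move_straight([*a,.0505],vel=.12)
h=robot.move_straight([*b,.0505],vel=.04,contact_N=5); s=robot.sense(); print(h,s['tcp_pos'],b,s['wrist_force'],s['opening'])
shot('side','s3'); f=load('s3') ; c=proj(f,[*b,.06]).astype(int)
cv2.imwrite('pics/s3b.png',cv2.resize(f['image'][c[1]-50:c[1]+50,c[0]-75:c[0]+75,::-1],None,fx=4,fy=4,interpolation=cv2.INTER_CUBIC))
print(s['t'])
```

```text
False [0.52457376 0.16007629 0.0505472 ] [0.52456989 0.15968096] [ 0.49830232  0.05586928 -0.97113983] 0.17925429784254054
31.8333
```

View pics/s3b.png

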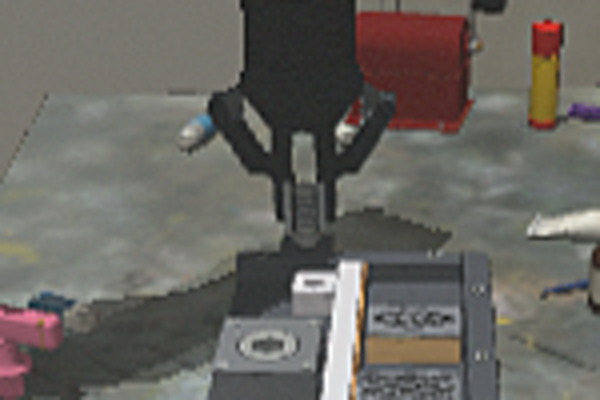

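Entered without contact. Now lower, release and check.

Run:
```python
from h import *
b=bed(-.04,.1645)
h=robot.move_straight([*b,.0470],vel=.03,contact_N=4); print(h,robot.sense()['tcp_pos'])
robot.grip(0.5); robot.move_straight([*b,.13],vel=.12)
robot.goto([.46,-.02,.27],D(-1.57)); f=shot('wrist','w7'); print(robot.sense()['t'])
for p,z in((bed(-.04,.164),.028),(bed(-.051,0),.036)): print(proj(f,[*p,z]).round(1))
```

```text
True [0.52502969 0.16032966 0.04742629]
34.3
[148.5 104. ]
[304.3 124.5]
```

View pics/w7.png

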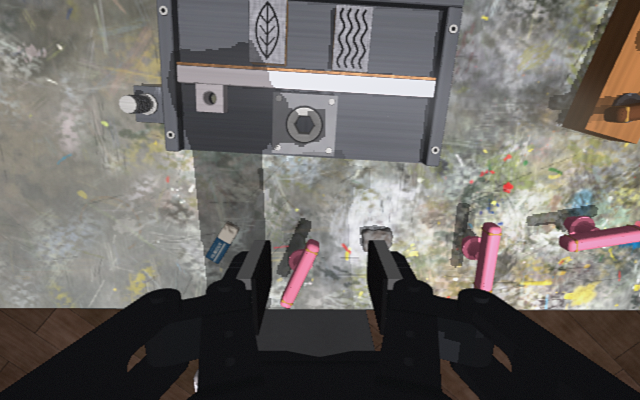

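The pin hangs upright in the notch at (130,103) and the lug bore at (210,98) is empty. Next, a look at the tool block.

Run:
```python
from h import *
robot.goto([.50,-.33,.30],D(-1.57)); f=shot('wrist','w8'); print(robot.sense()['t'])
```

```text
35.55
```

View pics/w8.png

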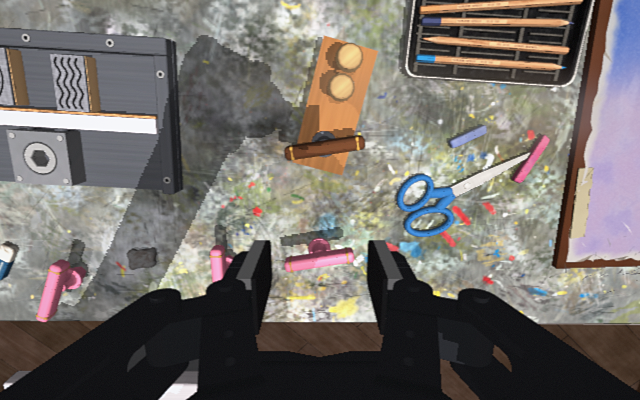

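The dark wooden key is at (325,146) in the tool block. The pink look-alikes are at (320,258), (218,262) and (60,290). A close crop confirms the choice, and I measure it by height.

Run:
```python
from h import *
f=load('w8'); W=cloud(f); print('raw',W[146,325])
x,y=W[146,325,:2]
cc=W[146,325]
m=((abs(W[...,2]-.075)<.012)&(np.hypot(W[...,0]-x,W[...,1]-y)<.06)).astype(np.uint8)
n,l,s,c=cv2.connectedComponentsWithStats(m); k=l[146,325]; mm=(l==k)
print('z pct',np.nanpercentile(W[...,2][mm],[5,50,95]))
ct,_=cv2.findContours(mm.astype(np.uint8),cv2.RETR_EXTERNAL,cv2.CHAIN_APPROX_NONE); ct=max(ct,key=cv2.contourArea)[:,0]
pts=W[ct[:,1],ct[:,0]]
for zz in(.076,.080):
    P=np.array([cast(f,u,v,zz)[:2] for u,v in ct]); R=cv2.minAreaRect((P*1000).astype(np.float32)); print(zz,R)
Q=W[mm][:,:2]; e,V=np.linalg.eigh(np.cov(Q.T)); print('cloud mean',Q.mean(0),np.arctan2(V[1,1],V[0,1]), np.ptp((Q-Q.mean(0))@V[:,1]))
# tool block top
m=((abs(W[...,2]-.036)<.004)&(np.hypot(W[...,0]-.55,W[...,1]+.34)<.12)).astype(np.uint8)
ct,_=cv2.findContours(m,cv2.RETR_EXTERNAL,cv2.CHAIN_APPROX_NONE); ct=max(ct,key=cv2.contourArea)[:,0]
P=np.array([cast(f,u,v,.036)[:2] for u,v in ct]); print('tool',cv2.minAreaRect((P*1000).astype(np.float32)))
cv2.imwrite('pics/w8b.png',cv2.resize(f['image'][30:190,240:420,::-1],None,fx=3.5,fy=3.5,interpolation=cv2.INTER_CUBIC))
```

```text
raw [ 0.524908   -0.33364437  0.07865731]
z pct [0.07158892 0.07915107 0.08068896]
0.076 ((523.0457153320312, -332.2041931152344), (15.818718910217285, 83.76782989501953), 8.809703826904297)
0.08 ((523.5521240234375, -332.1533203125), (15.640524864196777, 82.82405853271484), 8.809663772583008)
cloud mean [ 0.52350927 -0.33248913] 1.7208234439948262 0.08369545237247619
tool ((572.2392578125, -345.38726806640625), (59.919219970703125, 117.11793518066406), 75.2510986328125)
```

View pics/w8b.png

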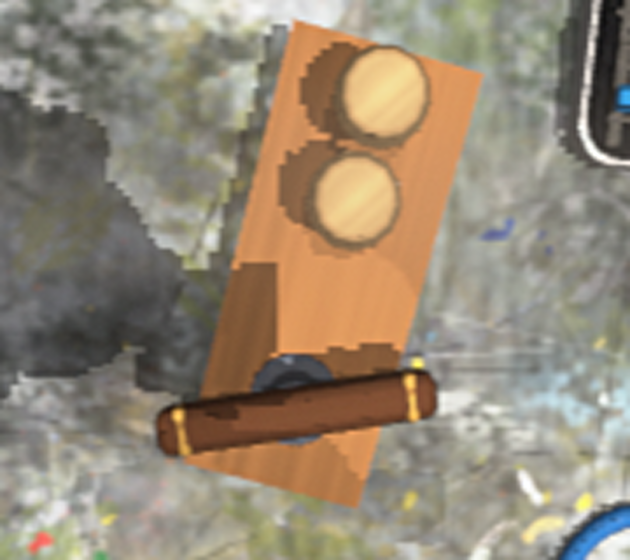

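Key handle: centre (0.5235, -0.3323), top at 79-80 mm, 83 mm long, all as expected. Now grasp it and lift.

Run:
```python
from h import *
p=[.5235,-.3323]; y=.152
robot.grip(0.42,110); robot.goto([*p,.15],D(y)); robot.move_straight([*p,.10],vel=.15)
h=robot.move_straight([*p,.064],vel=.06,contact_N=8); print(h,robot.sense()['tcp_pos'])
robot.grip(0,110); s=robot.sense(); print(s['opening'],s['tcp_pos'],s['wrist_force'])
robot.move_straight([*p,.14],vel=.08); s=robot.sense(); print(s['opening'],s['tcp_pos'],s['wrist_force'],s['torque'],s['t'])
f=shot('side','s4'); c=proj(f,[*p,.11]).astype(int)
cv2.imwrite('pics/s4b.png',cv2.resize(f['image'][c[1]-70:c[1]+70,c[0]-90:c[0]+90,::-1],None,fx=4,fy=4,interpolation=cv2.INTER_CUBIC))
```

```text
False [ 0.52368772 -0.33227725  0.06399937]
0.1421212438227472 [ 0.52390589 -0.33243822  0.06470142] [-0.13207228  0.42004201  3.78763776]
0.14232271296965235 [ 0.52304592 -0.33215732  0.13937892] [ 0.11204928  0.25986356 -2.55275614] [0.01968725 0.00288122 0.00942684] 39.8167
```

View pics/s4b.png

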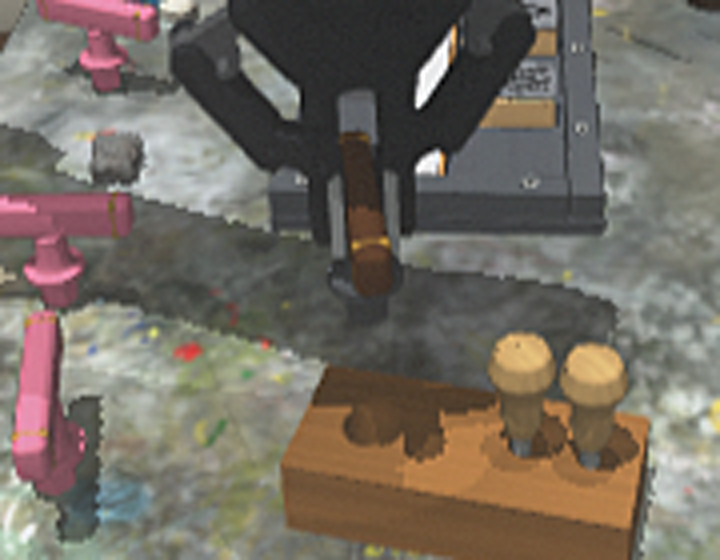

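Run:
```python
from h import *
S=[]
for n,c in(('w1',(420,156)),('w6',(322,155.5)),('w7',(304,124)),('w8',(41,158)),('w4',(210,172))):
    f=load(n); im=cv2.cvtColor(f['image'],cv2.COLOR_RGB2GRAY); W=cloud(f)
    u0,v0=int(c[0])-26,int(c[1])-26; sub=cv2.resize(im[v0:v0+52,max(u0,0):u0+52],None,fx=4,fy=4,interpolation=cv2.INTER_CUBIC)
    # dark hex hole: threshold
    t,b=cv2.threshold(sub,0,255,cv2.THRESH_BINARY|cv2.THRESH_OTSU)
    cir=cv2.HoughCircles(sub,cv2.HOUGH_GRADIENT,1.0,60,param1=120,param2=15,minRadius=46,maxRadius=80)
    if cir is None: print(n,None); continue
    x,y,r=cir[0,0]; u=max(u0,0)+(x+.5)/4-.5; v=v0+(y+.5)/4-.5
    p=cast(f,u,v,.036); q=cast(f,u+r/4,v,.036); print(n,u,v,p.round(4),'diam',2*np.linalg.norm(q-p))
```

```text
w1 420.5 155.75 [ 0.5046 -0.0044  0.036 ] diam 0.038611462947726126
w6 321.5 155.25 [ 0.5049 -0.0033  0.036 ] diam 0.03533376251761076
w7 303.5 124.25 [ 0.5046 -0.0032  0.036 ] diam 0.03586943535806742
w8 35.75 162.0 [0.5003 0.0014 0.036 ] diam 0.044800427170012196
w4 203.75 171.25 [ 0.5028 -0.0045  0.036 ] diam 0.03744424031991993
```

Run:
```python
from h import *
p=[.5046,-.0037]; y=BYAW+np.pi
robot.move_straight([.5235,-.3323,.20],vel=.2)
robot.goto([*p,.15],D(y)); s=robot.sense(); print(s['joint_pos'].round(3),s['tcp_pos'].round(4),s['tcp_rot'].round(3),s['t'])
robot.move_straight([*p,.095],vel=.1)
h=robot.move_straight([*p,.0655],vel=.03,contact_N=6); s=robot.sense(); print(h,s['tcp_pos'].round(4),s['wrist_force'].round(2),s['torque'].round(3),s['t'])
```

```text
[ 0.834  0.62  -1.228  1.984  0.686  1.042  2.368] [ 0.5046 -0.0044  0.1496] [-3.141e+00 -1.000e-03  3.084e+00] 42.0167
False [ 0.5047 -0.0036  0.0657] [ 0.44  0.73 -2.22] [-0.021  0.011 -0.028] 43.85
```

The key seated on the first try, TCP at 65.7 mm where seated is about 64.7. Now quarter turns with joint 7 only.

Run:
```python
from h import *
q0=np.array(robot.sense()['joint_pos']); q=q0.copy()
for k in range(6):
    q[6]-=np.pi/4; robot.move_joints(list(q)); s=robot.sense()
    print(k,s['joint_pos'][6].round(3),s['tcp_pos'].round(4),s['tcp_rot'][2].round(3),s['wrist_force'].round(1),s['torque'].round(3),s['opening'].round(3),round(s['t'],1))
    if np.abs(s['wrist_force']).max()>25: break
    if k==1:
        f=shot('side','s5')
f=shot('side','s6'); c=proj(f,[.5046,-.0037,.06]).astype(int)
cv2.imwrite('pics/s6b.png',cv2.resize(f['image'][c[1]-50:c[1]+50,c[0]-75:c[0]+75,::-1],None,fx=5,fy=5,interpolation=cv2.INTER_CUBIC))
```

```text
Traceback (most recent call last):
AttributeError: 'float' object has no attribute 'round'
```

```bash
cat >> h.py <<'E'
def rep(tag=''):
    s=robot.sense(); print(tag,'j7 %.3f'%s['joint_pos'][6],np.round(s['tcp_pos'],4),'yaw %.3f'%s['tcp_rot'][2],np.round(s['wrist_force'],1),np.round(s['torque'],3),'op %.3f t %.1f'%(s['opening'],s['t'])); return s
def crop(f,c,name,hw=(75,50),k=5):
    c=np.asarray(c).astype(int); u0=max(c[0]-hw[0],0);v0=max(c[1]-hw[1],0)
    cv2.imwrite(f'pics/{name}.png',cv2.resize(f['image'][v0:c[1]+hw[1],u0:c[0]+hw[0],::-1],None,fx=k,fy=k,interpolation=cv2.INTER_CUBIC))
E
python3 - <<'E'
from h import *
rep('start')
q=np.array(robot.sense()['joint_pos'])
for k in range(5):
    q[6]-=np.pi/4; robot.move_joints(list(q)); s=rep(k)
    if np.abs(s['wrist_force']).max()>25: break
f=shot('side','s6'); crop(f,proj(f,[.5046,-.0037,.06]),'s6b')
E
```

```text
start j7 1.471 [ 0.5047 -0.0033  0.0658] yaw 2.302 [-0.6  1.7 -2.4] [ 0.287  0.12  -0.025] op 0.142 t 44.6
0 j7 0.688 [ 0.5047 -0.0032  0.0658] yaw 1.518 [-0.7  0.7 -1.9] [0.203 0.055 0.017] op 0.145 t 45.4
1 j7 -0.098 [ 0.5047 -0.0033  0.0658] yaw 0.732 [-1.   1.2 -1.9] [0.255 0.03  0.052] op 0.143 t 46.2
2 j7 -0.883 [ 0.5047 -0.0033  0.0658] yaw -0.053 [ 0.3  1.8 -2.3] [0.296 0.06  0.016] op 0.141 t 47.0
3 j7 -1.669 [ 0.5047 -0.0032  0.0658] yaw -0.838 [-0.4  1.5 -1.3] [0.222 0.091 0.04 ] op 0.143 t 47.7
4 j7 -2.454 [ 0.5048 -0.0032  0.0658] yaw -1.624 [-0.2  1.2 -2.9] [0.282 0.063 0.047] op 0.145 t 48.5
```

View pics/s6b.png

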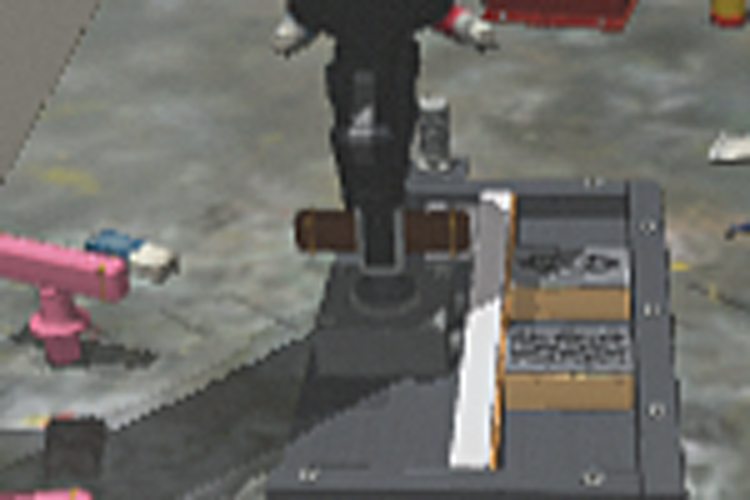

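The bar has advanced close to the blocks. Now release, regrip half a turn back and continue.

```bash
cat >> h.py <<'E'
def regrip():
    s=robot.sense(); p=[.5047,-.0034]; z=.0658
    robot.grip(0.42); robot.move_straight([*p,.115],vel=.1)
    q=np.array(robot.sense()['joint_pos']); q[6]+=np.pi; robot.move_joints(list(q))
    h=robot.move_straight([*p,.0655],vel=.06,contact_N=8); rep('down hit %s'%h)
    robot.grip(0,110); rep('regrip')
E
python3 - <<'E'
from h import *
regrip()
f=shot('side','s7'); crop(f,proj(f,[.5046,-.0037,.06]),'s7b')
E
```

```text
down hit False j7 0.686 [ 0.505  -0.0032  0.0658] yaw 1.516 [ 0.4  0.5 -0.4] [-0.029 -0.016 -0.008] op 0.422 t 53.2
regrip j7 0.686 [ 0.5051 -0.0032  0.0661] yaw 1.516 [-1.8  0.1  5.4] [0.001 0.238 0.027] op 0.141 t 53.5
```

View pics/s7b.png

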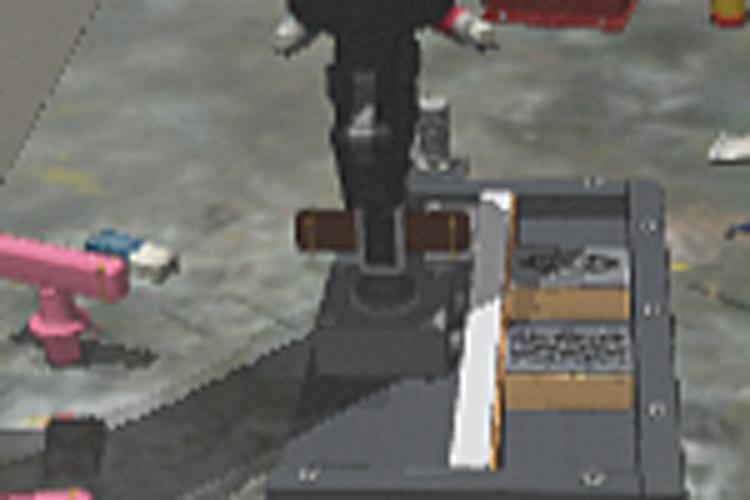

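Run:
```python
from h import *
q=np.array(robot.sense()['joint_pos'])
for k in range(4):
    q[6]-=np.pi/4; robot.move_joints(list(q)); s=rep(k)
    if np.abs(s['wrist_force']).max()>25: break
regrip()
q=np.array(robot.sense()['joint_pos'])
for k in range(8):
    q[6]-=.1; robot.move_joints(list(q)); s=rep('cmd %.3f'%q[6])
    if abs(s['torque'][2])>0.9 or np.abs(s['wrist_force']).max()>25: break
f=shot('side','s8'); crop(f,proj(f,[.5046,-.0037,.06]),'s8b')
```

```text
0 j7 -0.098 [ 0.5049 -0.0034  0.0662] yaw 0.732 [-1.2 -0.9  2.6] [-0.145  0.278 -0.011] op 0.138 t 54.3
1 j7 -0.883 [ 0.5048 -0.0034  0.0661] yaw -0.053 [-2.8 -1.8  5.8] [-0.213  0.554  0.063] op 0.141 t 55.1
2 j7 -1.669 [ 0.5046 -0.0033  0.0661] yaw -0.839 [-2.8 -1.3  5.8] [-0.282  0.671  0.04 ] op 0.145 t 55.9
3 j7 -2.455 [ 0.5046 -0.0031  0.0661] yaw -1.624 [-3.2  0.1  6.1] [-0.187  0.713  0.075] op 0.144 t 56.7
down hit False j7 0.685 [ 0.505  -0.0032  0.0658] yaw 1.516 [-0.2 -0.3 -0. ] [ 0.031 -0.031  0.037] op 0.426 t 61.3
regrip j7 0.685 [ 0.505  -0.0032  0.0661] yaw 1.516 [-1.2 -0.1  5.1] [-0.048  0.24   0.02 ] op 0.135 t 61.6
cmd 0.585 j7 0.587 [ 0.505  -0.0032  0.0661] yaw 1.418 [-1.9 -0.4  2.6] [-0.037  0.101 -0.036] op 0.142 t 61.9
cmd 0.485 j7 0.489 [ 0.505  -0.0033  0.0661] yaw 1.319 [-0.7 -0.2  2.2] [-0.02   0.199 -0.069] op 0.141 t 62.1
cmd 0.385 j7 0.390 [ 0.505  -0.0033  0.0661] yaw 1.220 [-0.7 -0.8  1.9] [ 0.012  0.179 -0.052] op 0.139 t 62.4
cmd 0.285 j7 0.290 [ 0.505  -0.0033  0.066 ] yaw 1.120 [-0.4 -0.3  2.6] [-0.063  0.217 -0.11 ] op 0.142 t 62.6
cmd 0.185 j7 0.190 [ 0.505  -0.0033  0.066 ] yaw 1.020 [-0.2 -0.4  1.3] [-0.074  0.1   -0.105] op 0.145 t 62.9
cmd 0.085 j7 0.090 [ 0.5049 -0.0034  0.0659] yaw 0.920 [-0.7 -0.1  0.1] [-0.081  0.115 -0.113] op 0.142 t 63.1
cmd -0.015 j7 -0.010 [ 0.5049 -0.0034  0.0659] yaw 0.820 [-1.1 -0.2 -0.7] [-0.134  0.016 -0.097] op 0.139 t 63.4
cmd -0.115 j7 -0.110 [ 0.5049 -0.0033  0.0659] yaw 0.721 [ 0.1  1.5 -1.1] [-0.077 -0.032  0.01 ] op 0.143 t 63.6
```

View pics/s8b.png

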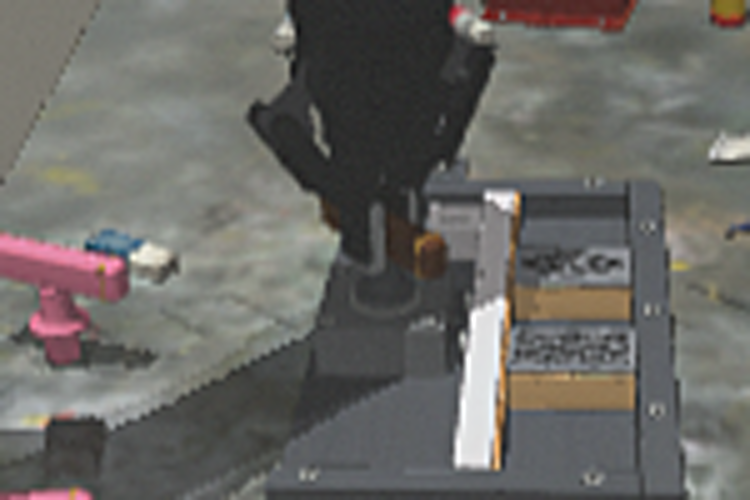

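The total turn exceeds what the stop should allow, yet torque stayed small, so something doesn't add up. I'll release, rise and look at the screw, bar and key.

Run:
```python
from h import *
robot.grip(0.42); robot.move_straight([.5047,-.0034,.125],vel=.15)
robot.goto([.47,.0,.24],D(.0)); 
robot.goto([.46,-.02,.27],D(-1.57)); f=shot('wrist','w9'); print(robot.sense()['t'])
crop(f,(305,95),'w9b',(145,95),2.75)
```

```text
66.35
```

View pics/w9b.png

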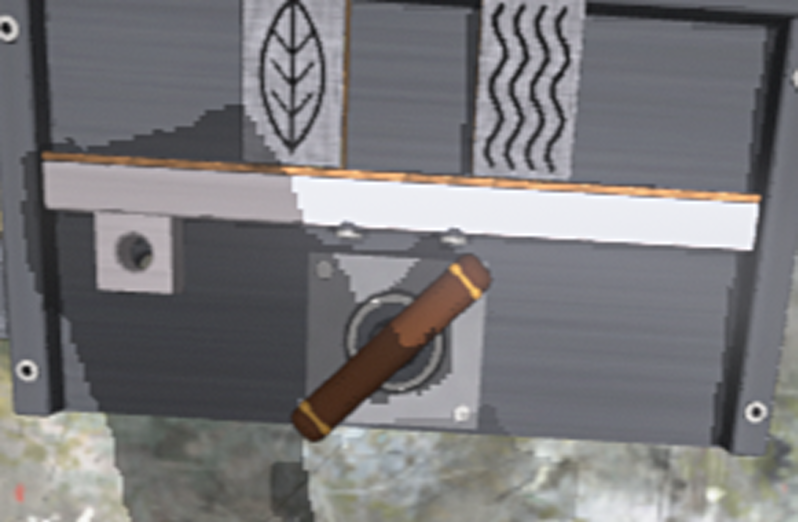

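```bash
cat >> h.py <<'E'
def handle(f,x,y,zt=.080,r=.055):
    W=cloud(f); m=((abs(W[...,2]-(zt-.004))<.01)&(np.hypot(W[...,0]-x,W[...,1]-y)<r)).astype(np.uint8)
    n,l,s,c=cv2.connectedComponentsWithStats(m); k=1+np.argmax(s[1:,4]); mm=l==k
    Q=W[mm][:,:2]; e,V=np.linalg.eigh(np.cov(Q.T)); a=V[:,1]
    ct,_=cv2.findContours(mm.astype(np.uint8),cv2.RETR_EXTERNAL,cv2.CHAIN_APPROX_NONE); ct=max(ct,key=cv2.contourArea)[:,0]
    P=np.array([cast(f,u,v,zt-.003)[:2] for u,v in ct]); R=cv2.minAreaRect((P*1000).astype(np.float32))
    return np.array(R[0])/1000,R[1],wrap(np.arctan2(a[1],a[0])-np.pi/2),np.nanpercentile(W[...,2][mm],[50,95])
E
python3 - <<'E'
from h import *
f=load('w9'); print(handle(f,.5047,-.0034))
g=lambda u,v,z=.028: cast(f,160+u/2.75,v/2.75,z)
c,s=np.cos(BYAW),np.sin(BYAW); R=np.array([[c,-s],[s,c]])
for u,v in((45,155),(300,170),(600,186),(758,198)): print((R.T@(g(u,v)[:2]-BO)).round(4))
E
```

```text
(array([ 0.50435788, -0.00308659]), (13.925639152526855, 83.62165832519531), np.float64(0.7265634080097678), array([0.07923667, 0.08073857]))
[0.0082 0.1315]
[0.0084 0.038 ]
[ 0.0091 -0.073 ]
[ 0.0083 -0.1319]
```

The handle yaw (0.727) matches the gripper and the bar is up against the blocks. The direct test is to keep turning in small steps, with joint effort logged, until the stop resists.

Run:
```python
from h import *
p=[.5046,-.0034]
robot.goto([*p,.13],D(.724)); robot.move_straight([*p,.0655],vel=.08,contact_N=8)
rep('down'); robot.grip(0,110); s=rep('grip'); print(np.round(s['effort'],2))
q=np.array(robot.sense()['joint_pos'])
for k in range(16):
    q[6]-=.1; robot.move_joints(list(q)); s=rep('cmd %.3f'%q[6]); print('   eff7 %.2f'%s['effort'][6])
    if abs(s['torque'][2])>0.6 or np.abs(s['wrist_force']).max()>25 or abs(s['joint_pos'][6]-q[6])>.04: break
```

```text
down j7 -0.095 [ 0.505  -0.0032  0.0658] yaw 0.724 [0.1 0.  0.3] [-0.044 -0.003  0.047] op 0.423 t 68.9
grip j7 -0.095 [ 0.505  -0.0034  0.0663] yaw 0.724 [-0.4 -0.8  5.6] [-0.151  0.276  0.024] op 0.140 t 69.2
[-2.600e-01 -3.826e+01 -1.194e+01 -1.331e+01  1.000e-01 -3.600e-01
 -2.000e-02]
cmd -0.195 j7 -0.192 [ 0.5051 -0.0034  0.0663] yaw 0.626 [ 1.4 -0.5 -0. ] [-0.05  -0.005 -0.079] op 0.139 t 69.4
   eff7 -0.10
cmd -0.295 j7 -0.291 [ 0.5051 -0.0033  0.0663] yaw 0.528 [ 0.6 -0.3  1.2] [-0.024  0.008 -0.122] op 0.139 t 69.7
   eff7 -0.09
cmd -0.395 j7 -0.390 [ 0.5051 -0.0033  0.0663] yaw 0.428 [ 0.4 -0.2  1.4] [-0.005 -0.016 -0.186] op 0.142 t 69.9
   eff7 -0.09
cmd -0.495 j7 -0.490 [ 0.5049 -0.0033  0.0663] yaw 0.329 [0.3 0.  1.7] [-0.042  0.189 -0.093] op 0.142 t 70.2
   eff7 -0.10
cmd -0.595 j7 -0.590 [ 0.5049 -0.0035  0.0663] yaw 0.228 [-1.  -0.7  3. ] [-0.095  0.324 -0.062] op 0.141 t 70.4
   eff7 -0.02
cmd -0.695 j7 -0.690 [ 0.5049 -0.0034  0.0663] yaw 0.128 [-1.4 -0.2  2.8] [-0.081  0.401 -0.011] op 0.140 t 70.7
   eff7 -0.04
cmd -0.795 j7 -0.790 [ 0.5048 -0.0034  0.0662] yaw
[... 525 characters left out ...]
1  3.8] [-0.184  0.69   0.117] op 0.140 t 71.9
   eff7 -0.07
cmd -1.295 j7 -1.290 [ 0.5053 -0.0034  0.0662] yaw -0.471 [-1.7 -1.   3.5] [-0.138  0.328 -0.089] op 0.142 t 72.2
   eff7 -0.08
cmd -1.395 j7 -1.390 [ 0.5052 -0.0032  0.0663] yaw -0.571 [-1.9  0.9  2.3] [-0.033  0.352  0.175] op 0.139 t 72.4
   eff7 -0.09
cmd -1.495 j7 -1.490 [ 0.5049 -0.0033  0.0662] yaw -0.671 [-1.6 -0.8  3.6] [-0.067  0.565  0.007] op 0.138 t 72.7
   eff7 -0.11
cmd -1.595 j7 -1.590 [ 0.5047 -0.0033  0.0662] yaw -0.771 [-3.  -0.5  5. ] [-0.147  0.766 -0.134] op 0.139 t 72.9
   eff7 -0.11
cmd -1.695 j7 -1.691 [ 0.5047 -0.0033  0.0662] yaw -0.872 [-3.7  0.2  5.7] [-0.111  0.832 -0.077] op 0.142 t 73.2
   eff7 -0.02
```

Effort cycles with about a 60° period and there is no stop after roughly 10 rad, so the hex may be slipping in the socket. I'll draw the key out and look at the socket and bar.

Run:
```python
from h import *
robot.move_straight([.5047,-.0034,.15],vel=.08); rep('up')
robot.goto([.44,-.02,.27],D(-1.57)); f=shot('wrist','w10'); rep()
s=shot('side','s10'); p=robot.sense()['tcp_pos']; crop(s,proj(s,[p[0],p[1],p[2]-.03]),'s10b',(60,60),5)
crop(f,(310,95),'w10b',(145,95),2.75)
```

```text
up j7 -1.580 [ 0.5043 -0.0036  0.1495] yaw -0.876 [ 0.2 -0.3 -2.4] [-0.02  -0.02  -0.035] op 0.138 t 74.4
 j7 -1.888 [ 0.4396 -0.0206  0.2688] yaw -1.568 [-0.7 -0.8 -2.4] [0.024 0.006 0.035] op 0.140 t 75.0
```

View pics/w10b.png

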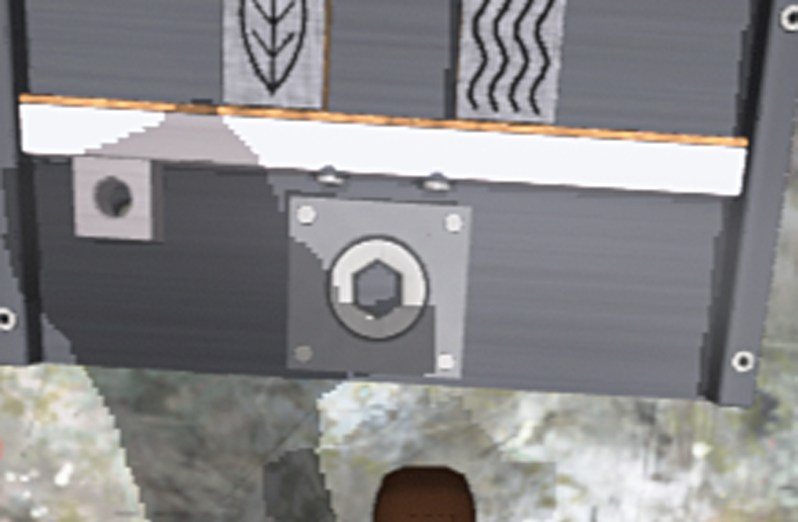

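View pics/s10b.png

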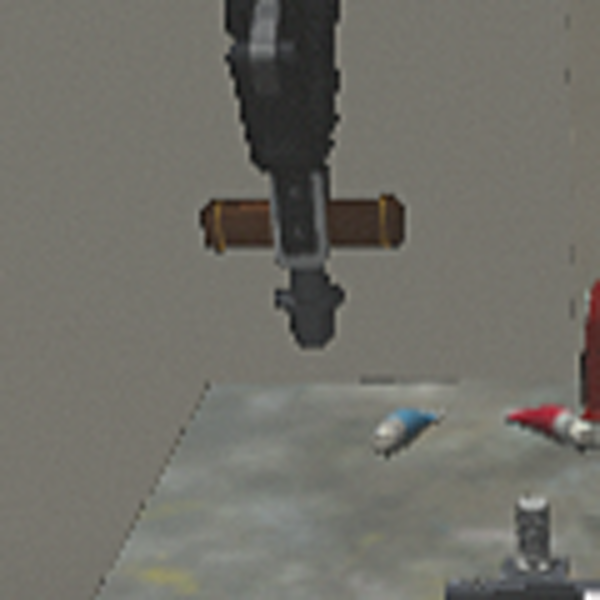

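View pics/w10.png

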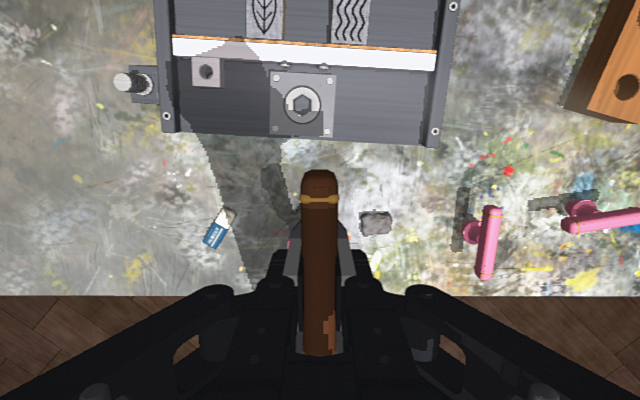

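Run:
```python
from h import *
c,s=np.cos(BYAW),np.sin(BYAW); R=np.array([[c,-s],[s,c]]); B=lambda f,u,v,z:R.T@(cast(f,u,v,z)[:2]-BO)
Z=.028
def edge(f,y,lo,hi,name):
    # profile along bed x at z=.028 across bar at bed y
    im=cv2.GaussianBlur(cv2.cvtColor(f['image'],cv2.COLOR_RGB2GRAY),(0,0),.6).astype(np.float32)
    b=cv2.cvtColor(f['image'],cv2.COLOR_RGB2LAB)[...,2].astype(np.float32)
    xs=np.arange(lo,hi,.00025); P=[proj(f,[*bed(x,y),Z]) for x in xs]; P=np.array(P,np.float32)
    pr=cv2.remap(im,P[:,0:1],P[:,1:2],cv2.INTER_LINEAR)[:,0]; pb=cv2.remap(b,P[:,0:1],P[:,1:2],cv2.INTER_LINEAR)[:,0]
    g=np.gradient(pr); k=g.argmax(); k2=pb.argmax(); return xs[k]*1000,xs[k2]*1000
for n in('w1','w6','w7','w9','w10'):
    f=load(n); print(n,[np.round(edge(f,y,-.03,.02,n),1) for y in(-.11,-.09,-.07,-.015,.0)])
f=load('w10'); crop(f,(302,103),'w10c',(28,24),14)
f=load('w7'); crop(f,(304,124),'w7c',(28,24),14)
```

```text
w1 [array([-16.7,   2. ]), array([-16.2,   2. ]), array([-16.5,   2.8]), array([-15.5,   2.5]), array([-16.5,   2.8])]
w6 [array([-15.2,   2.8]), array([-15.5,   2.8]), array([-15.5,   3. ]), array([-16.2,   2.5]), array([-15.7,   2.5])]
w7 [array([-15.7,   2.5]), array([-15.7,   2.5]), array([-16. ,   2.5]), array([-16.2,   2. ]), array([-15.7,   3. ])]
w9 [array([-10.,   8.]), array([-10. ,   8.8]), array([-9.5,  8.5]), array([-9.7,  8.5]), array([-9.5,  8.5])]
w10 [array([-10. ,   8.5]), array([-10. ,   8.5]), array([-9.2,  8.3]), array([-9.5,  8.5]), array([-9.7,  8.5])]
```

View pics/w10c.png

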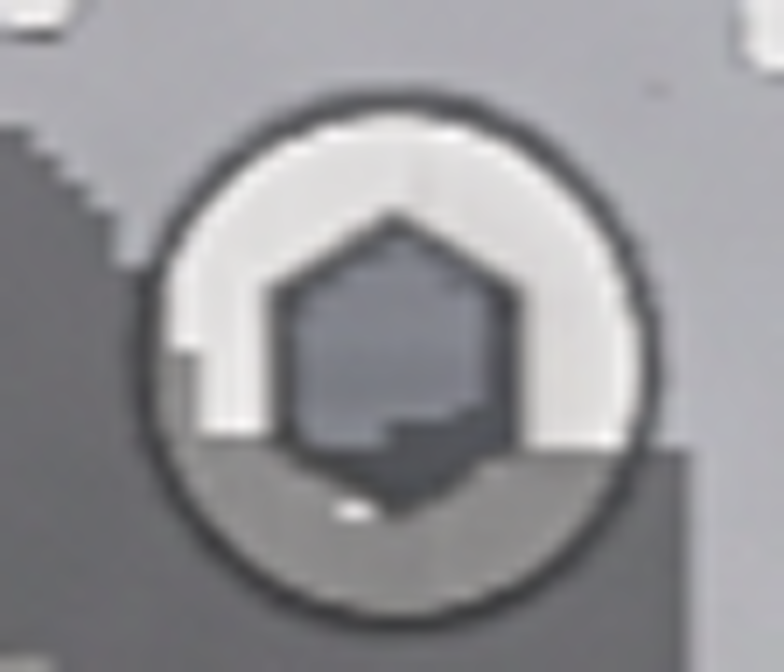

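Between the open and current views the bar travelled 6.1 mm, so it is in contact with the blocks. The socket flats face exactly ±y, which means screw angle ≡ 7.80 mod 60°. That suggests the screw reached the stop and the key then slipped over. To confirm, I'll reinsert the key aligned, load it clockwise in small steps and watch the effort.

Run:
```python
from h import *
p=[.5047,-.0036]; y=.5236
robot.goto([*p,.15],D(y)); robot.move_straight([*p,.095],vel=.15)
h=robot.move_straight([*p,.0655],vel=.04,contact_N=8); rep('in %s'%h)
q=np.array(robot.sense()['joint_pos']); q0=q.copy()
for k in range(9):
    q[6]-=.05; robot.move_joints(list(q)); s=rep('cmd %.3f'%q[6]); print('   eff7 %.3f'%s['effort'][6])
    if abs(s['effort'][6])>0.8: break
```

```text
in False j7 -0.405 [ 0.5049 -0.0035  0.0657] yaw 0.524 [-4.  10.7 -1.3] [0.693 0.052 0.021] op 0.136 t 77.9
cmd -0.455 j7 -0.453 [ 0.505  -0.0038  0.0658] yaw 0.475 [-0.5  2.3  2.6] [-0.308 -0.032  0.006] op 0.140 t 78.2
   eff7 -0.047
cmd -0.505 j7 -0.503 [ 0.5049 -0.0034  0.0659] yaw 0.426 [ 6.3 -3.3 -1.6] [-0.7   -0.379 -0.082] op 0.140 t 78.4
   eff7 -0.069
cmd -0.555 j7 -0.553 [ 0.5048 -0.0035  0.0656] yaw 0.376 [-1.9  6.3  6.6] [-0.339 -0.18  -0.163] op 0.138 t 78.7
   eff7 -0.061
cmd -0.605 j7 -0.603 [ 0.5049 -0.0035  0.0657] yaw 0.326 [-4.3  3.4  2. ] [0.69  1.013 0.065] op 0.137 t 78.9
   eff7 -0.057
cmd -0.655 j7 -0.652 [ 0.5046 -0.0026  0.0658] yaw 0.277 [0.3 2.9 2.3] [ 0.695  0.498 -0.2  ] op 0.141 t 79.2
   eff7 -0.066
cmd -0.705 j7 -0.703 [ 0.5047 -0.0026  0.0658] yaw 0.227 [-2.8  4.9  1.9] [ 1.035  0.569 -0.016] op 0.136 t 79.4
   eff7 -0.030
cmd -0.755 j7 -0.753 [ 0.5047 -0.0026  0.0658] yaw 0.177 [-1.7  4.5  2.1] [1.001 0.547 0.071] op 0.139 t 79.7
   eff7 -0.095
cmd -0.805 j7 -0.803 [ 0.5047 -0.0026  0.0658] yaw 0.127 [-2.1  4.7  2.7] [1.091 0.5   0.069] op 0.135 t 79.9
   eff7 -0.127
cmd -0.855 j7 -0.853 [ 0.5048 -0.0026  0.0658] yaw 0.077 [-1.4  5.2  2.7] [1.097 0.505 0.099] op 0.136 t 80.2
   eff7 -0.119
```

```bash
cat >> h.py <<'E'
def look(name):
    robot.goto([.44,-.02,.27],D(-1.57)); f=shot('wrist',name); rep(); crop(f,(302,103),name+'c',(40,32),10); return f
E
python3 - <<'E'
from h import *
p=[.5047,-.0030]
s=shot('side','s11'); crop(s,proj(s,[.5047,-.003,.06]),'s11b',(60,45),6)
robot.move_straight([*p,.15],vel=.1); look('w11')
E
```

```text
j7 -1.844 [ 0.4397 -0.0201  0.2693] yaw -1.569 [-2.5  0.4 -1.5] [-0.08   0.289 -0.039] op 0.139 t 82.3
```

View pics/w11c.png

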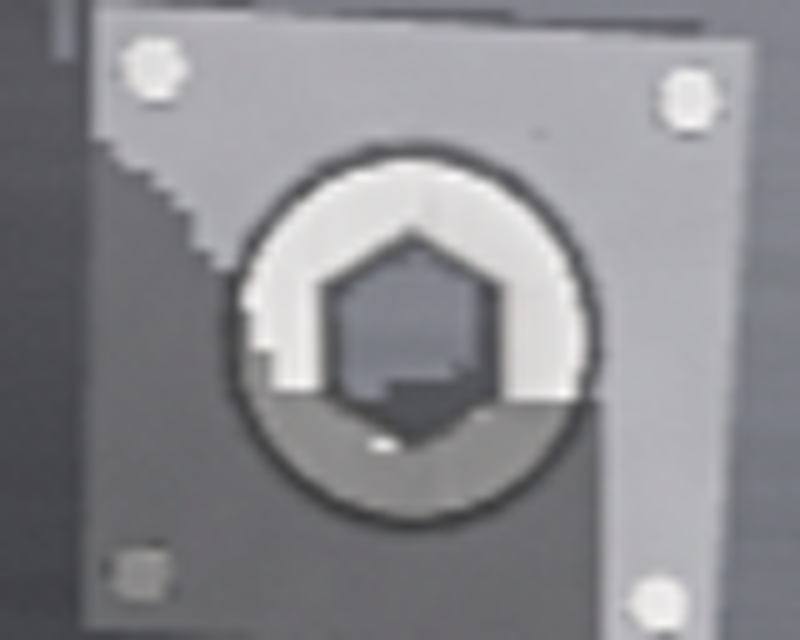

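View pics/s11b.png

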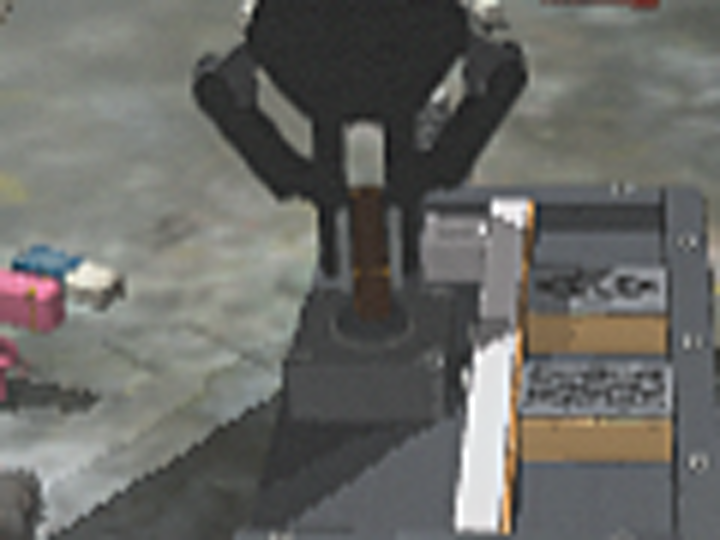

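The hex has not moved even though the key was driven 0.24 rad past its play. I'll check whether the key twists within the grip instead.

Run:
```python
from h import *
for n in('w10','w11'):
    f=load(n); s=(.4397,-.0201)
    try: print(n,handle(f,.4397,-.0201,zt=.2695+.015,r=.05))
    except Exception as e: print(e)
    # hex edges: gradient directions on left/right flats
    im=cv2.cvtColor(f['image'],cv2.COLOR_RGB2GRAY).astype(np.float32)
    c=proj(f,[.5046,-.0036,.036]); 
    for sgn in(-1,1):
        pts=[]
        for v in np.arange(c[1]-4,c[1]+2.1,1):
            us=np.arange(c[0]+sgn*5,c[0]+sgn*14,sgn*.2); pr=cv2.remap(im,us.astype(np.float32)[None],np.full((1,len(us)),v,np.float32),cv2.INTER_LINEAR)[0]
            k=np.gradient(pr).argmax(); pts.append(cast(f,us[k],v,.036)[:2])
        pts=np.array(pts); a=np.polyfit(pts[:,0],pts[:,1],1); print(n,sgn,'flat dir',np.arctan(a[0]),'y',pts[:,1].mean())
```

```text
w10 (array([ 0.44455521, -0.02006994]), (74.50067901611328, 38.85847473144531), np.float64(-1.5701286745088945), array([0.28235383, 0.2853935 ]))
w10 -1 flat dir -0.019636360205179563 y 0.0058079319260412555
w10 1 flat dir -0.005780412047241447 y -0.012418996568526726
w11 (array([ 0.44364807, -0.02011206]), (38.95297622680664, 72.77033996582031), np.float64(1.5707302930062275), array([0.28349342, 0.28585478]))
w11 -1 flat dir -0.01891158149936418 y 0.005810591596434584
w11 1 flat dir -0.005026099384072835 y -0.012419440804425001
```

View pics/w11.png

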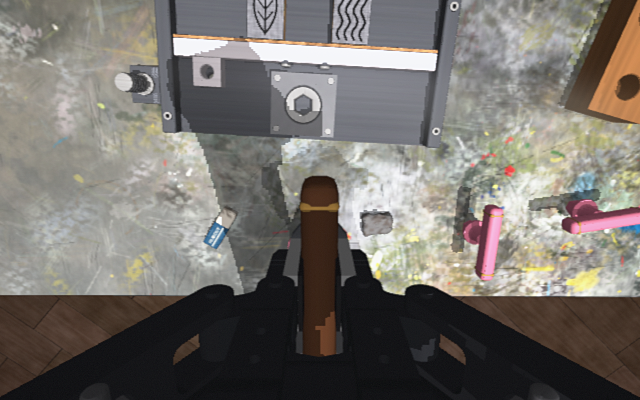

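Hex angle is congruent to 7.81 rad mod 60°, which matches the 7.8 stop, but peak resistance was only about 0.13 N·m. To prove it's the stop, I'll back off about 0.25 rad, look, then drive clockwise well past and check that it returns to the same angle.

```bash
cat >> h.py <<'E'
def hexang(f):
    im=cv2.GaussianBlur(cv2.cvtColor(f['image'],cv2.COLOR_RGB2GRAY),(0,0),.5).astype(np.float32)
    best=[]; C=np.array([.5046,-.0033])
    return im
def insert(y):
    p=[.5047,-.0034]
    robot.goto([*p,.13],D(y)); robot.move_straight([*p,.095],vel=.15)
    h=robot.move_straight([*p,.0655],vel=.04,contact_N=8); rep('in %s'%h)
def turn(d,n):
    q=np.array(robot.sense()['joint_pos'])
    for k in range(n):
        q[6]+=d/n; robot.move_joints(list(q)); s=rep('cmd %.3f'%q[6]); print('   eff7 %.3f'%s['effort'][6])
        if abs(s['effort'][6])>1.2 or np.abs(s['wrist_force']).max()>30: break
def out():
    p=robot.sense()['tcp_pos']; robot.move_straight([p[0],p[1],.13],vel=.12)
E
python3 - <<'E'
from h import *
insert(.511); turn(.5,4); out(); look('w12')
E
```

```text
in True j7 -0.303 [ 0.5049 -0.0028  0.0656] yaw 0.512 [-0.3  2.5  5.8] [-0.191 -0.116  0.092] op 0.139 t 84.9
cmd -0.178 j7 -0.181 [ 0.5048 -0.0026  0.0656] yaw 0.634 [-1.2  1.8  2.5] [ 0.022  0.38  -0.046] op 0.138 t 85.1
   eff7 0.141
cmd -0.053 j7 -0.058 [ 0.5044 -0.0026  0.0656] yaw 0.757 [-3.1  0.6  4.8] [0.051 0.715 0.104] op 0.137 t 85.4
   eff7 0.131
cmd 0.072 j7 0.066 [ 0.5042 -0.0027  0.0655] yaw 0.881 [-2.  -0.8  3.5] [ 0.234  1.125 -0.02 ] op 0.139 t 85.6
   eff7 0.142
cmd 0.197 j7 0.191 [ 0.5042 -0.0027  0.0655] yaw 1.007 [-4.5  1.7  5.3] [-0.085  0.821 -0.064] op 0.141 t 85.9
   eff7 0.039
 j7 -1.710 [ 0.4398 -0.0199  0.2695] yaw -1.569 [ 0.  -0.2 -1.5] [-0.032 -0.051  0.067] op 0.135 t 88.3
```

View pics/w12c.png

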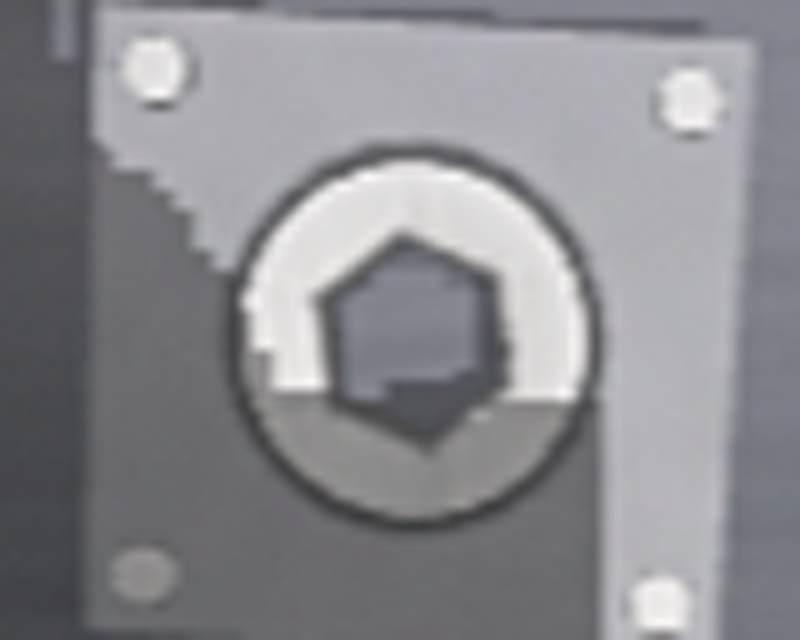

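Counter-clockwise moved the screw freely by about 0.09 rad, whereas clockwise had not moved it. Now drive clockwise again, well past, and check where it ends.

Run:
```python
from h import *
robot.grip(0,120)
insert(.60); turn(-.95,5); out(); look('w13')
```

```text
in True j7 -0.097 [ 0.5044 -0.0026  0.0797] yaw 0.600 [-1.5  2.  -0.8] [ 0.586  0.204 -0.031] op 0.138 t 90.9
cmd -0.287 j7 -0.284 [ 0.5044 -0.0027  0.0795] yaw 0.413 [ 0.2 -2.2 -1.2] [-0.148  0.163 -0.222] op 0.131 t 91.2
   eff7 -0.123
cmd -0.477 j7 -0.475 [ 0.5052 -0.0044  0.0804] yaw 0.222 [-0.8 -3.2  5.1] [-1.174 -0.039  0.054] op 0.123 t 91.5
   eff7 -0.129
cmd -0.667 j7 -0.665 [ 0.505  -0.0046  0.0805] yaw 0.031 [-0.6 -4.5  6.6] [-1.191  0.227 -0.052] op 0.117 t 91.8
   eff7 0.019
cmd -0.857 j7 -0.855 [ 0.5047 -0.0046  0.0805] yaw -0.159 [-1.5 -4.1  8. ] [-1.117  0.448 -0.142] op 0.121 t 92.1
   eff7 0.036
cmd -1.047 j7 -1.044 [ 0.5053 -0.0022  0.0808] yaw -0.347 [-0.6 -5.1  8.3] [-1.227  0.482 -0.084] op 0.113 t 92.4
   eff7 -0.059
 j7 -1.742 [ 0.4394 -0.0203  0.2686] yaw -1.568 [-0.1 -1.6 -1.8] [0.044 0.01  0.008] op 0.107 t 93.8
```

View pics/w13c.png

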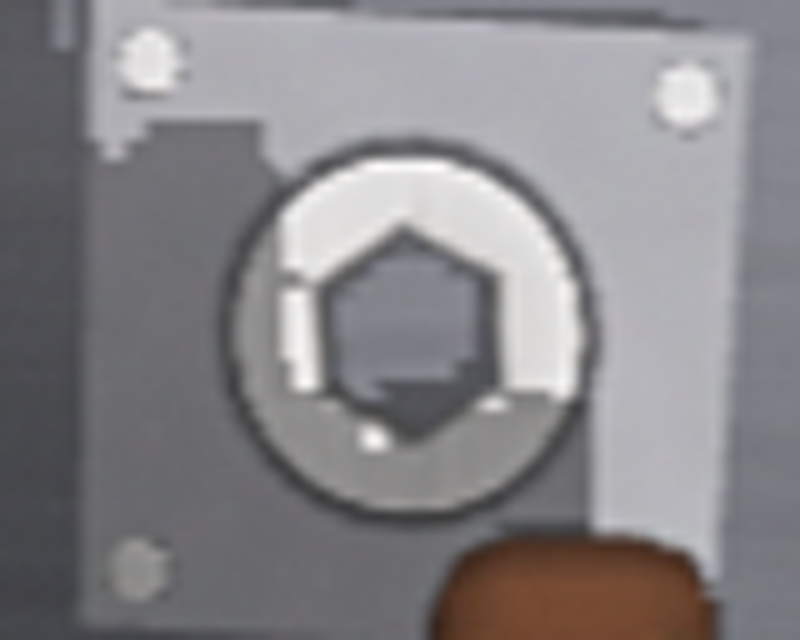

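The insertion stopped at 80 mm, on the rim, and I turned without checking. The key has also shifted in the grip (opening down to 0.107). I'll see how it is held.

Run:
```python
from h import *
s=shot('side','s13'); p=robot.sense()['tcp_pos']; crop(s,proj(s,[p[0],p[1],p[2]-.03]),'s13b',(60,60),5)
```

```text
(no output)
```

View pics/s13b.png

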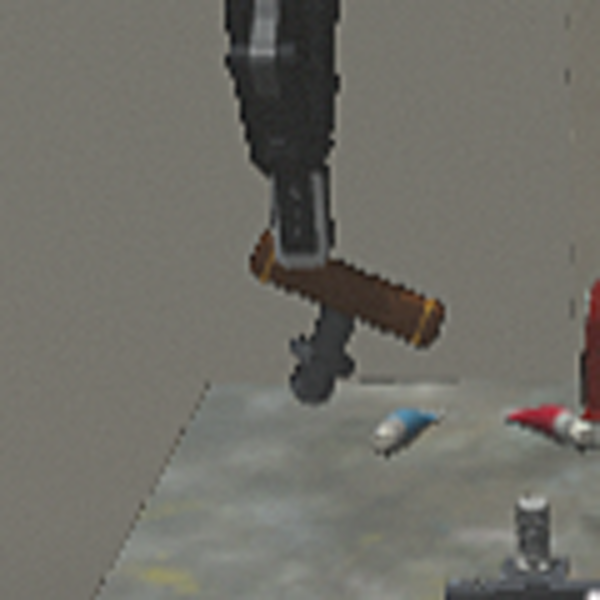

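View pics/w13.png

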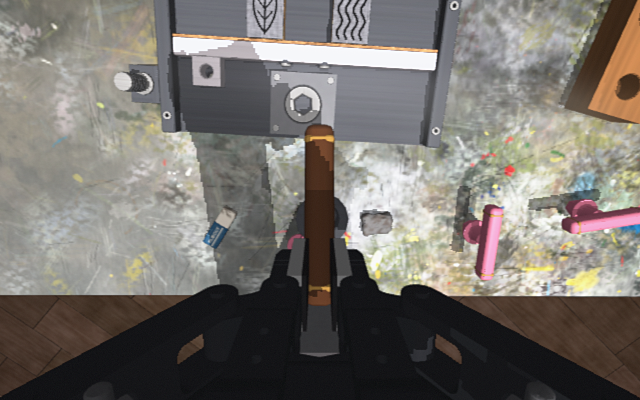

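The key is tilted about 20° in the jaw plane and held off-centre. Plan: measure the tilt, tilt the tool to bring the key upright, set it in its tool-block hole, release and regrip. Clock is at 94 s.

Run:
```python
from h import *
r=rep(); T=np.array(r['tcp_pos'])
f=load('w13'); W=cloud(f); im=f['image'].astype(int)
m=(im[...,0]-im[...,2]>25)&(np.hypot(W[...,0]-T[0],W[...,1]-T[1])<.09)&(W[...,2]>.2)&(abs(W[...,1]-T[1])<.012)
P=W[m]; a=np.polyfit(P[:,0],P[:,2],1); print(m.sum(),'slope tilt deg',np.degrees(np.arctan(a[0])),P[:,0].min(),P[:,0].max(),'z at tcp x',np.polyval(a,T[0]),'z ends',np.polyval(a,[P[:,0].min(),P[:,0].max()]), T)
g=load('s13'); V=cloud(g); im=g['image'].astype(int)
n=(np.hypot(V[...,0]-T[0],V[...,2]-T[2])<.09)&(abs(V[...,1]-T[1])<.03)&(V[...,2]>.19)
br=n&(im[...,0]-im[...,2]>25); Q=V[br]; a2=np.polyfit(Q[:,0],Q[:,2],1); print('side handle',br.sum(),np.degrees(np.arctan(a2[0])),Q[:,0].min(),Q[:,0].max(),Q.mean(0))
dk=n&(V[...,2]<T[2]-.035)&(im[...,0]-im[...,2]<25); K=V[dk]; print('foot',dk.sum(),K.mean(0),K[:,2].min(),K[K[:,2]<K[:,2].min()+.008].mean(0))
# hole in tool block from w11
h=load('w11'); print('hole?',cast(h,629,87,.036), cast(load('w13'),629,87,.036))
crop(h,(600,70),'w11t',(45,60),6)
```

```text
j7 -1.743 [ 0.4395 -0.0202  0.2685] yaw -1.568 [-0.5  0.4 -1. ] [0.032 0.014 0.004] op 0.101 t 93.8
4464 slope tilt deg -25.044155762325175 0.42022242892615996 0.49630864643303824 z at tcp x 0.26227471038537203 z ends [0.27128186 0.23573086] [ 0.43949952 -0.02016804  0.26846936]
side handle 91 -21.39159475107128 0.41933296070494663 0.4976889380265382 [ 0.4658118  -0.02722974  0.24586494]
foot 202 [ 0.45306897 -0.02964539  0.21877779] 0.1961339852541517 [ 0.44067422 -0.02957668  0.20095673]
hole? [ 0.52184791 -0.33401174  0.036     ] [ 0.52159572 -0.33397328  0.036     ]
```

View pics/w11t.png

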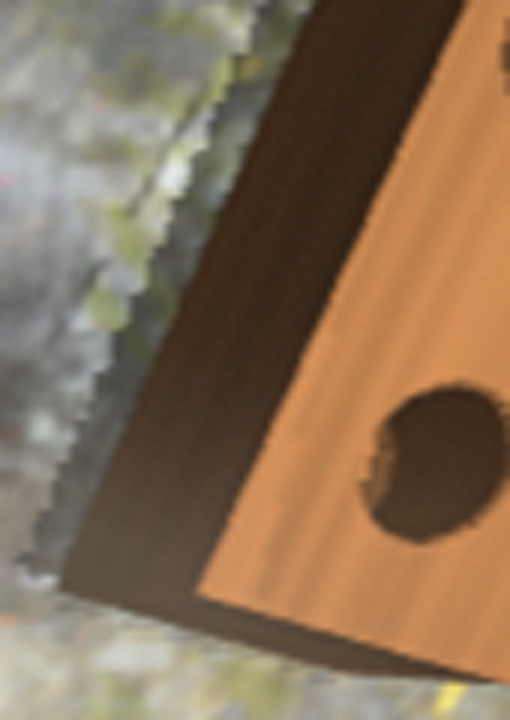

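Tool-block hole at (0.522, -0.333). The key tip lies about 71 mm below the TCP with the key tilted about 23°, so I'll rotate the tool -23° about world y to stand it upright over the hole.

Run:
```python
from h import *
from scipy.spatial.transform import Rotation as Ro
r0=Ro.from_euler('xyz',D(-1.568)); th=-np.radians(23)
A=(Ro.from_euler('y',th)*r0).as_euler('xyz'); print(A)
off=Ro.from_euler('y',th).apply([-.004,0,-.0715]); print('tip off',off)
tip=np.array([.522,-.333,.08]); t=tip-off; print('tcp',t, robot.inverse_kinematics(list(t),list(A)))
robot.goto(list(t),list(A)); rep()
s=shot('side','s14'); crop(s,proj(s,tip+[0,0,.02]),'s14b',(70,60),5)
np.save('A.npy',A)
```

```text
[-2.74016833e+00 -1.09261072e-03 -1.56822229e+00]
tip off [ 0.02425526  0.         -0.06737902]
tcp [ 0.49774474 -0.333       0.14737902] [ 1.24495949  0.45350094 -0.76893027  2.01235593  0.21200256  0.45561719
 -1.15971098]
 j7 -1.160 [ 0.4988 -0.3314  0.148 ] yaw -1.565 [ 0.1 -0.3 -1. ] [0.047 0.592 0.021] op 0.109 t 95.1
```

View pics/s14b.png

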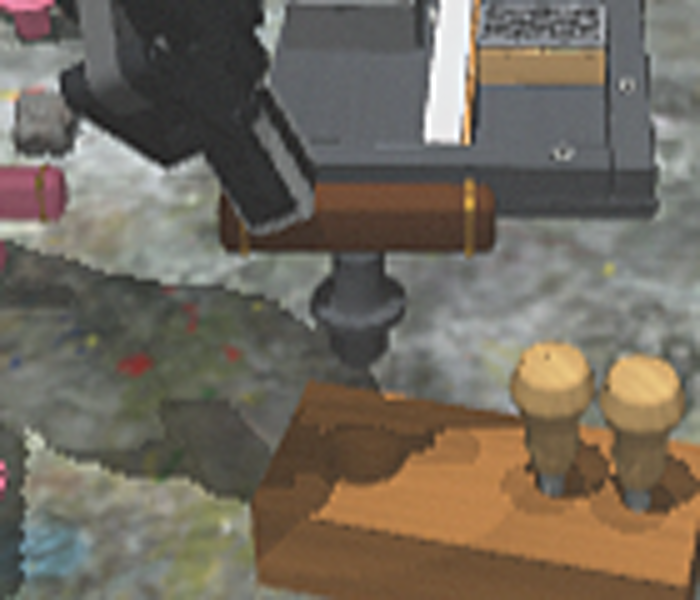

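The key is now vertical. I'll compare its foot and the hole in the same camera before lowering.

Run:
```python
from h import *
f=load('s14'); tip=np.array([.522,-.333,.08]); c=proj(f,tip+[0,0,.02]).astype(int); g=lambda u,v:(c[0]-70+u/5,c[1]-60+v/5)
print('hole cast',cast(f,*g(370,452),.036)); print('tip pred crop',(proj(f,tip)-c+[70,60])*5)
V=cloud(f); u,v=[int(round(t)) for t in g(357,335)]; print('foot surf',V[v,u],V[v-3,u],'collar',V[int(g(357,300)[1]),u])
u0=g(357,300); T=robot.sense()['tcp_pos']; print(T)
t=shot('top','t14'); print(proj(t,[.522,-.333,.1]))
```

```text
hole cast [ 0.52554906 -0.33189881  0.036     ]
tip pred crop [353.22080235 351.76833358]
foot surf [ 0.52414607 -0.34925894  0.10074042] [ 0.5241831  -0.34643388  0.10422647] collar [ 0.52412722 -0.34128908  0.10776779]
[ 0.49902847 -0.33118959  0.1482304 ]
[443.77788566 216.29034635]
```

Run:
```python
from h import *
T=np.array([.4992,-.3318,.148])
h=robot.move_straight([T[0],T[1],.148-.064],vel=.04,contact_N=6); rep('down %s'%h)
s=shot('side','s15'); crop(s,proj(s,[.522,-.333,.06]),'s15b',(70,60),5)
```

```text
down True j7 -1.213 [ 0.4989 -0.332   0.0861] yaw -1.569 [-0.1 -0.1  3.9] [-0.024  0.215  0.001] op 0.107 t 96.6
```

View pics/s15b.png

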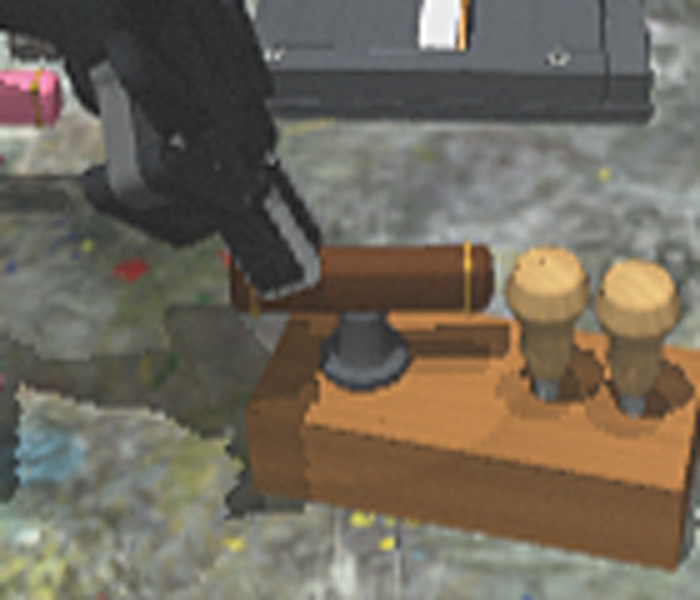

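Seated in the hole. Release, retreat along the tool axis, re-measure, and regrip deeper on the handle.

Run:
```python
from h import *
robot.grip(.5); T=np.array(robot.sense()['tcp_pos'])
robot.move_straight(list(T+np.array([-.39,0,.92])*.09),vel=.15)
robot.goto([.46,-.31,.26],D(-1.57)); f=shot('wrist','w14'); rep()
print(handle(f,.5235,-.333))
crop(f,proj(f,[.5235,-.333,.08]),'w14b',(75,60),5)
```

```text
j7 -1.278 [ 0.4584 -0.31    0.2576] yaw -1.570 [-1.1 -0.3 -0.9] [0.013 0.021 0.016] op 0.505 t 98.5
(array([ 0.52249664, -0.33263171]), (14.556245803833008, 83.35889434814453), np.float64(1.5557288575005623), array([0.07928922, 0.08072323]))
```

View pics/w14b.png

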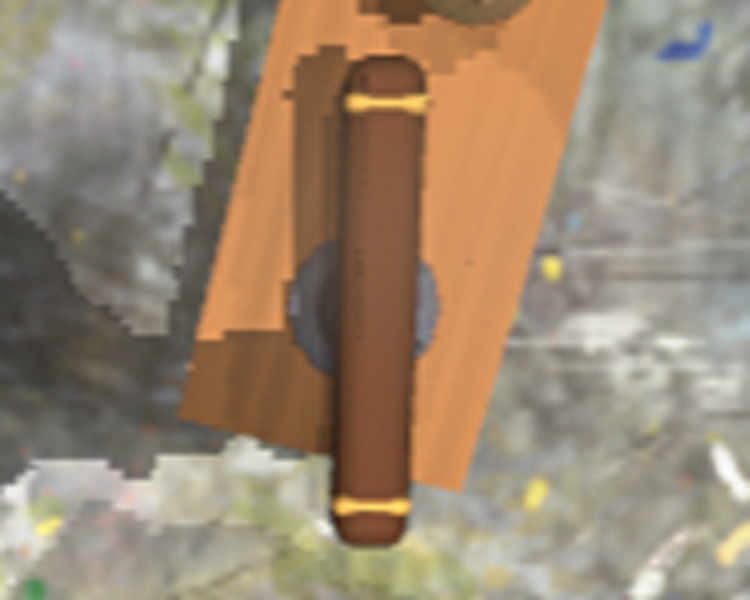

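The key stands upright with yaw 1.556. Measure the current hex angle, regrip deeper, and reinsert aligned.

```bash
cat >> h.py <<'E'
def flats(f):
    im=cv2.cvtColor(f['image'],cv2.COLOR_RGB2GRAY).astype(np.float32); c=proj(f,[.5046,-.0034,.036]); o=[]; ys=[]
    for sgn in(-1,1):
        pts=[]
        for v in np.arange(c[1]-4,c[1]+2.1,1):
            us=np.arange(c[0]+sgn*5,c[0]+sgn*14,sgn*.2); pr=cv2.remap(im,us.astype(np.float32)[None],np.full((1,len(us)),v,np.float32),cv2.INTER_LINEAR)[0]
            k=np.gradient(pr).argmax(); pts.append(cast(f,us[k],v,.036)[:2])
        pts=np.array(pts); o.append(np.arctan(np.polyfit(pts[:,0],pts[:,1],1)[0])); ys.append(pts[:,1].mean())
    return np.round(o,3),np.round(ys,4)
E
python3 - <<'E'
from h import *
for n in('w10','w11','w12','w13'): print(n,flats(load(n)))
p=[.5225,-.3326]
robot.grip(.5,110); robot.goto([*p,.13],D(-1.586)); robot.move_straight([*p,.095],vel=.15)
h=robot.move_straight([*p,.058],vel=.06,contact_N=8); rep('dn %s'%h)
robot.grip(0,110); rep('g'); robot.move_straight([*p,.15],vel=.12); rep('up')
s=shot('side','s16'); crop(s,proj(s,[*p,.13]),'s16b',(60,50),5)
E
```

```text
w10 (array([-0.02 , -0.006]), array([ 0.006 , -0.0122]))
w11 (array([-0.019, -0.005]), array([ 0.0058, -0.0124]))
w12 (array([-0.02 ,  0.213]), array([ 0.006 , -0.0127]))
w13 (array([ 0.165, -0.005]), array([ 0.0057, -0.0126]))
dn False j7 -1.492 [ 0.5228 -0.3325  0.058 ] yaw -1.586 [-0.2  0.3  0.3] [-0.04  -0.021 -0.007] op 0.502 t 100.5
g j7 -1.492 [ 0.5229 -0.3327  0.0587] yaw -1.586 [-1.6 -0.   4.6] [0.074 0.194 0.004] op 0.145 t 100.9
up j7 -1.422 [ 0.5218 -0.3325  0.1491] yaw -1.586 [-0.7 -0.6 -2.1] [-0.033 -0.036  0.042] op 0.146 t 101.8
```

View pics/s16b.png

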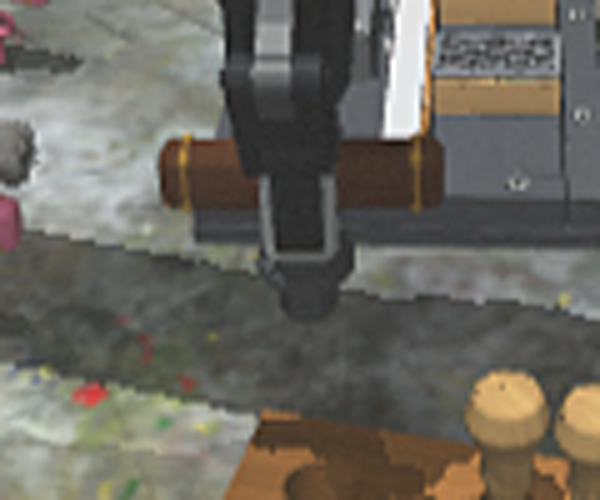

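Run:
```python
from h import *
p=[.5047,-.0034]
robot.move_straight([.5225,-.3326,.19],vel=.2)
robot.goto([*p,.13],D(.56)); rep('hov'); robot.move_straight([*p,.088],vel=.12)
h=robot.move_straight([*p,.0585],vel=.03,contact_N=8); s=rep('in %s'%h)
if s['tcp_pos'][2]<.063:
    q=np.array(s['joint_pos'])
    for k in range(7):
        q[6]-=.07; robot.move_joints(list(q)); s=rep('cmd %.3f'%q[6]); print('   eff7 %.3f'%s['effort'][6])
        if abs(s['effort'][6])>0.6 or np.abs(s['torque'][:2]).max()>1.6: break
```

```text
hov j7 -0.161 [ 0.5048 -0.0046  0.1295] yaw 0.557 [-0.1 -0.3 -1.5] [-0.059  0.029  0.031] op 0.147 t 103.5
in True j7 -0.260 [ 0.5044 -0.0034  0.0586] yaw 0.560 [-0.1 -0.9  5.3] [-0.047  0.057 -0.016] op 0.146 t 105.0
cmd -0.330 j7 -0.329 [ 0.5046 -0.0033  0.0587] yaw 0.492 [-1.1 -0.5  1.1] [-0.001 -0.052  0.036] op 0.143 t 105.2
   eff7 -0.066
cmd -0.400 j7 -0.398 [ 0.5047 -0.0034  0.0587] yaw 0.422 [ 0.2 -0.1  1.1] [-0.054 -0.091  0.041] op 0.145 t 105.5
   eff7 -0.053
cmd -0.470 j7 -0.468 [ 0.5048 -0.0034  0.0587] yaw 0.353 [ 1.1 -0.5  0.1] [-0.06  -0.285 -0.03 ] op 0.151 t 105.7
   eff7 -0.054
cmd -0.540 j7 -0.538 [ 0.5048 -0.0034  0.0587] yaw 0.283 [ 1.4 -1.5  1.2] [-0.151 -0.412 -0.04 ] op 0.145 t 106.0
   eff7 -0.050
cmd -0.610 j7 -0.607 [ 0.5048 -0.0034  0.0587] yaw 0.213 [ 1.6 -0.8  0. ] [-0.108 -0.525 -0.028] op 0.145 t 106.2
   eff7 -0.059
cmd -0.680 j7 -0.677 [ 0.5047 -0.0035  0.0587] yaw 0.143 [ 1.1 -0.6 -0.6] [-0.205 -0.622  0.018] op 0.144 t 106.5
   eff7 -0.100
cmd -0.750 j7 -0.748 [ 0.5047 -0.0035  0.0587] yaw 0.073 [ 2.7 -1.3  0.4] [-0.229 -0.634  0.01 ] op 0.145 t 106.7
   eff7 -0.069
```

Still no clear stop torque. I'll let go in place and measure the handle's true yaw, to separate slip in the grip from slip in the socket.

Run:
```python
from h import *
s=shot('top','t17'); 
robot.grip(.42); robot.move_straight([.5047,-.0034,.125],vel=.15)
robot.goto([.44,-.02,.27],D(-1.57)); f=shot('wrist','w17'); rep(); print(handle(f,.5047,-.0034))
crop(f,(302,95),'w17b',(75,60),5)
```

```text
j7 -1.763 [ 0.4396 -0.0202  0.269 ] yaw -1.569 [ 0.5 -0.1  0. ] [ 0.046 -0.012 -0.017] op 0.422 t 108.8
(array([ 0.50427927, -0.00310548]), (14.154125213623047, 83.56243133544922), np.float64(0.07467814434882447), array([0.07929305, 0.08073427]))
```

View pics/w17b.png

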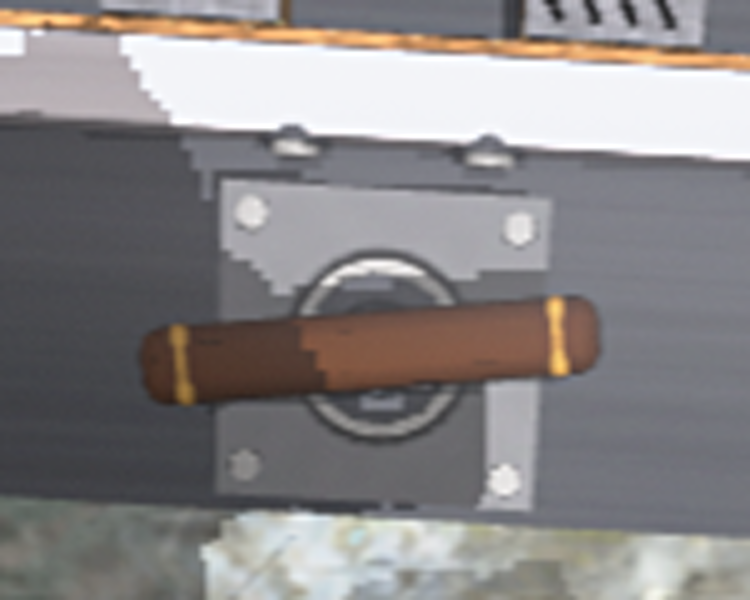

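Run:
```python
from h import *
p=[.5045,-.0033]
robot.goto([*p,.125],D(.0747)); h=robot.move_straight([*p,.058],vel=.1,contact_N=8); rep('dn %s'%h); robot.grip(0,110); rep('g')
robot.move_straight([*p,.13],vel=.12); f=look('w18')
```

```text
dn False j7 -0.740 [ 0.5049 -0.0031  0.0584] yaw 0.075 [-0.3 -0.5  0.6] [-0.032 -0.024 -0.024] op 0.420 t 110.7
g j7 -0.740 [ 0.5048 -0.0032  0.0589] yaw 0.075 [-0.8 -0.5  6.2] [-0.078  0.386  0.002] op 0.150 t 111.0
 j7 -1.758 [ 0.4396 -0.0201  0.2691] yaw -1.569 [-0.8 -0.3 -1.7] [-0.008 -0.002 -0.026] op 0.145 t 112.8
```

View pics/w18c.png

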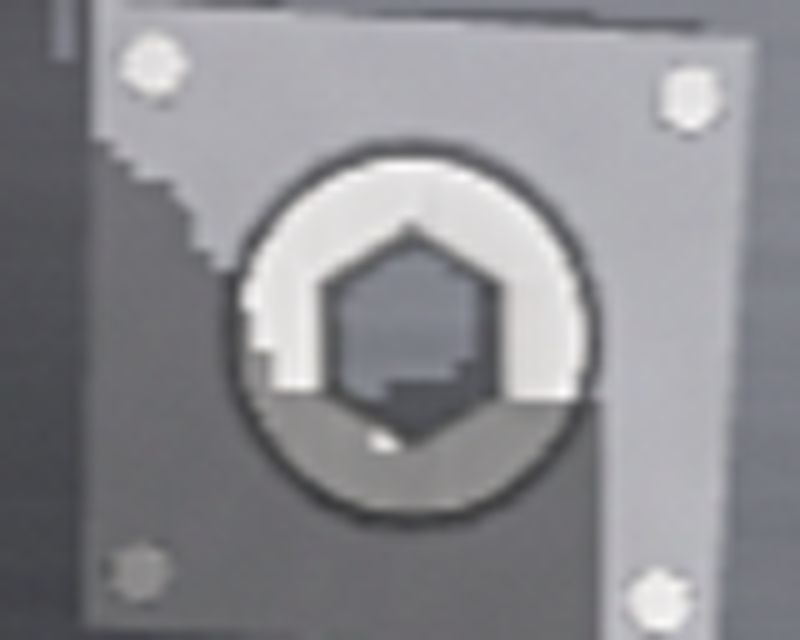

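The screw came back to exactly the same hex angle and stayed there while the key was driven past it. That is a hard stop, congruent with 7.8, so the screw is fully home. Now return the key to its hole.

Run:
```python
from h import *
p=[.5225,-.3328]
robot.goto([*p,.15],D(-1.586)); robot.move_straight([*p,.10],vel=.12)
h=robot.move_straight([*p,.0575],vel=.04,contact_N=6); rep('dn %s'%h)
s=shot('side','s19'); crop(s,proj(s,[*p,.06]),'s19b',(60,50),5)
```

```text
dn True j7 -1.545 [ 0.5222 -0.3326  0.0589] yaw -1.586 [-0.4  0.3  4.6] [0.003 0.106 0.06 ] op 0.146 t 115.7
```

View pics/s19b.png

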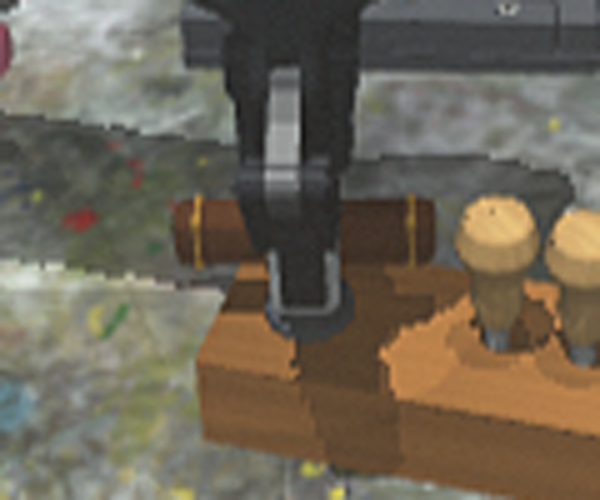

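Seated with its collar on the block. Release, retreat and make the final check.

Run:
```python
from h import *
p=[.5222,-.3326]
robot.grip(.45); robot.move_straight([*p,.16],vel=.12)
robot.goto([.46,-.16,.33],D(-1.57)); f=shot('wrist','w20'); rep(); print('key',handle(f,.5225,-.333))
for y in(.042,-.042):
    q=bed(.04,y); print('block',block(f,*q,zt=.034,r=.045,tol=.003))
robot.goto([.25,-.5,.35],D(-1.57)); t=shot('top','t20'); shot('side','s20')
crop(t,(355,200),'t20b',(130,90),3)
for y in(.042,-.042): print('top block',block(t,*bed(.04,y),zt=.034,r=.045,tol=.003))
rep()
```

```text
j7 -1.473 [ 0.4596 -0.1618  0.3287] yaw -1.573 [-0.3  0.2 -0.6] [-0.047 -0.044  0.024] op 0.452 t 118.1
key (array([ 0.52139722, -0.32995938]), (18.93726348876953, 82.47152709960938), np.float64(1.5553005802146607), array([0.07891919, 0.08079472]))
block (array([0.59719025, 0.03092759]), np.float32(-0.05311513), array([36.28310013, 59.10703659]), np.float64(0.0323453600472775))
block (array([ 0.59260333, -0.05175594]), np.float32(-0.06598675), array([35.18976212, 59.17595291]), np.float64(0.03249450818387346))
top block (array([0.59715143, 0.03275464]), np.float32(-0.046405792), array([35.27960968, 61.15287018]), np.float64(0.03284508290047106))
top block (array([ 0.59374359, -0.05102097]), np.float32(-0.055363297), array([34.871315  , 63.18966675]), np.float64(0.03297447093984407))
 j7 -0.743 [ 0.2516 -0.4988  0.3502] yaw -1.567 [-1.   0.7 -0. ] [ 0.025  0.008 -0.023] op 0.451 t 119.7
```

View pics/w20.png

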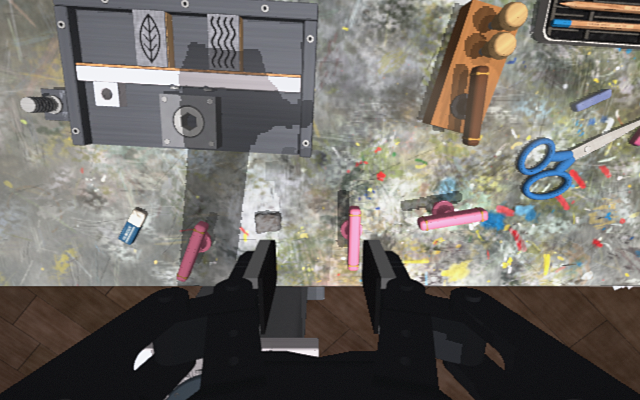

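View pics/t20b.png

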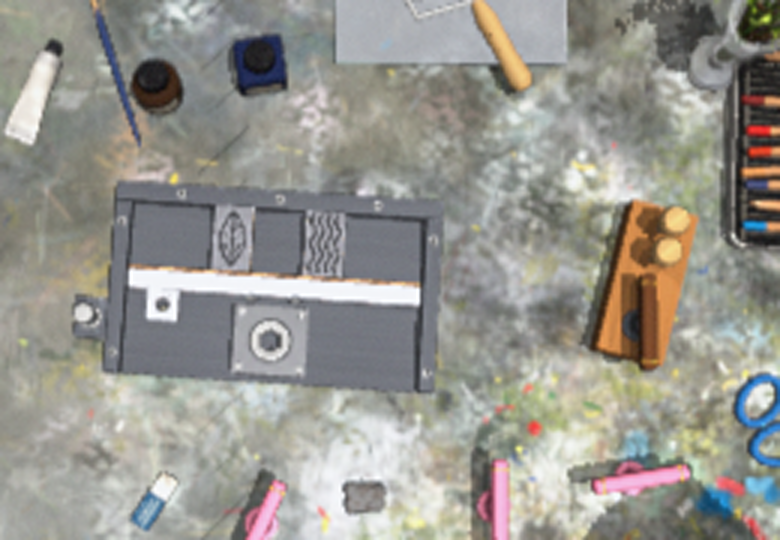

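View pics/s20.png

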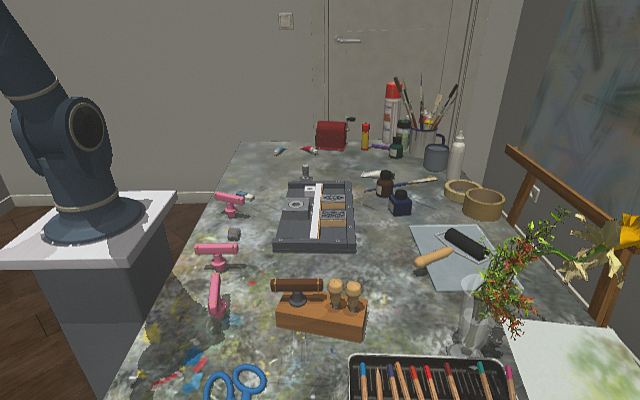

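In the last views both blocks are flat and square against the rail, at bed x ≈ 39.7 and 39.8 mm (40 expected). The pin hangs in the notch at (85,313) in the top crop and the key stands in its hole at (648,320). Both bottles are upright and no wooden blocks remain on the table.

Run:
```python
from plant import robot
robot.close_job(); print(robot.sense()['t'])
```

```text
the job is handed in; nothing more can be done
the job is handed in; nothing more can be done
```

The lock-up is done and I handed it in at about 120 s. Only two blocks were on the table: leaf (block_2) and waves (block_3).

**Result at the last look:**
- **Blocks:** both lie flat, picture up and square against the far rail, with their centres at bed x ≈ 39.7 and 39.8 mm (40 expected). The bar is touching both.
- **Pin:** drawn out and hanging by its collar in the side notch.
- **Key:** back standing in its hole, handle top at 80 mm.
- **Bottles:** both ink bottles are upright.

**How sure I am the screw is home:** I judge the screw to be fully home, but I did not read its angle directly.
- The bar travelled 6.1 mm, and the hex reads 7.81 rad give or take whole sixths of a turn (stop at 7.8).
- When I backed it off slightly, it came back to exactly the same angle and would not go further clockwise.
- One reading disagreed. I never felt a clear torque rise at the stop (about 0.13 N·m at most), because the key slipped in the socket when driven past it.

**What went wrong:**
- **Leaf block:** on the first reach the arm hid part of it, so the gripper came down off-target, pressed on it and nudged it. I picked it cleanly on the second try.
- **Key:** once it caught on the socket rim and I turned without checking, which tilted it in the jaws. I stood it back in its hole, regripped it deeper and finished the turn.
- **Turns:** I turned the screw in strokes of 180° to 270° between regrips, not single quarter turns.

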